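# Set out a row of preserves on the market display rack

### The arm

A 7-joint arm with a two-finger parallel gripper is mounted at the origin on the work surface. World frame = base frame: x ahead of the robot, y to its left, z up, the work surface at z = 0. Lengths are in m, angles in rad, forces in N, time in s.
With the tool pointing down it reaches from about 0.4 to 0.875 m from the base axis. Payload 19.3 kg.
Tool frame: the origin (TCP) lies at the very end of the fingers, on their centre line; the grasp point (between the pads) lies 19 mm behind it; x points along the fingers, y is the direction in which the jaws open and shut, and the axes are right-handed (so a half turn about x gives the same grasp; the last joint's range is limited). The gripper opens to 85 mm and grips with 20 to 120 N. Pads are 22 mm wide; open, the fingers measure 114 mm over their backs; the gripper's body (76 mm by 85 mm) begins 54 mm behind the grasp point. The pads swing forward as they close: fully open they stand 13 mm farther back than shut.
Start: joints at [1.046, 0.521, -0.036, 1.599, 0.021, 1.021, -0.113], TCP at [0.275, -0.561, 0.231] pointing down, gripper open.
Joint ranges: [-2.91, 2.91], [-0.3, 2.13], [-1.5, 1.42], [0.17, 2.43], [-1.26, 4.41], [0.16, 1.93], [-2.52, 2.52]. Speed limits (rad/s): [1.89, 1.89, 2.39, 2.39, 3.01, 3.01, 3.01].

### API

Orientations are given as a unit quaternion [x, y, z, w].
In Python, from cell import env gives the robot as it stands.
- The arm moves only by the tool servo_tool, never from a script. Its argument "deltas" is a list that holds one entry, the list of rows, each a list of 7 numbers: the shift along the tool's x, y, z in cm, then the turn, a rotation vector about the tool's x, y, z in degrees, then the opening, from -1 (shut) to 1 (fully open). In form: [[[x, y, z, ax, ay, az, claw], ...]]. A call has 1 to 10 rows; each row shifts and turns the commanded pose from where the row before left it, along the tool's axes as they then stand; what a row does not reach is not made up. A row lasts 1/10 s, in which the tool goes at most 50 mm and 8.59 degrees, less where a joint would pass 70% of its speed; a pose out of reach is approached as far as the arm can. A call with a gripper value outside its range is refused whole. The fingers move at their own pace and stop on an object; the grip force is fixed at half the most. Time passes only in rows, so rows that do not move let the fingers close. It gives the time, the measured TCP pose, the force and the opening at its end, in the units of the state.
- env.get_obs(): the state, without advancing time (a new reading comes with each control period).
- env.read_camera(name): name is "scene" or "top"; returns a dict with "img" (480x640x3 uint8, blue, green, red), "depth" (480x640 float32, m along the optical axis (not along the pixel's ray), 0 where there is no reading), "intrinsics" (3x3 intrinsics, pixels), "k1" (the pictures are not rectified: a ray, as slopes to the right and down, at radius r is drawn at 1 + k1 r^2 times it, then the intrinsics apply), "R" (3x3) and "t" (3): a world point X has camera coordinates R X + t. Camera axes: x right, y down, z forward; pixel columns grow to the right and rows downward; lengths in m; the calibration is good to about 2 mm. A picture is of the moment at which its call begins.
- env.sign_off(): hands the job in, once; it reports no verdict.
The state is a dict: "clock": time; "qpos": joint angles; "joint_velocities": joint speeds; "joint_torque": joint torques, N m; "eef_pos": TCP position; "eef_rot": TCP orientation; "force": force on the tool from outside, world axes, zero at the start; "moment": the same for the moment, N m; "opening": finger opening in m.
Only numpy, scipy, OpenCV 4.12 (cv2) and the standard library are available. Lean on these libraries where they do the work, as an engineer would, in place of code of your own. Each camera call takes 0.05 s, during which the arm holds its last target.

### The job

Move the four small jars of preserves from the delivery tray to the display rack, standing each upright in the dish of the same colour as its lid. Fill the row dish by dish, without skipping one, beginning at the end with the white knob. Set the glass jars down rather than dropping them, let go of them all, and leave the oil bottle alone.

Things in the scene. Friction and masses are not known exactly. Their poses are not given: they have to be found in the camera images.
- jar_red_center (a point): small jar of tomato sauce with a red lid: upright, round, 46 mm across and 62 mm tall with lid, about 0.15 kg; this point is its centre, 31 mm up; z up its axis, yaw is random. The four start in a row about 80 mm apart, in any order, on a shallow wooden delivery tray (112 by 372 mm, floor 6 mm and rim 14 mm above the table)
- jar_yellow_center (a point): small jar of honey with a yellow lid: upright, round, 46 mm across and 62 mm tall with lid, about 0.15 kg; this point is its centre, 31 mm up; z up its axis, yaw is random. The four start in a row about 80 mm apart, in any order, on a shallow wooden delivery tray (112 by 372 mm, floor 6 mm and rim 14 mm above the table)
- jar_green_center (a point): small jar of gherkins with a green lid: upright, round, 46 mm across and 62 mm tall with lid, about 0.15 kg; this point is its centre, 31 mm up; z up its axis, yaw is random. The four start in a row about 80 mm apart, in any order, on a shallow wooden delivery tray (112 by 372 mm, floor 6 mm and rim 14 mm above the table)
- jar_blue_center (a point): small jar of bilberry jam with a blue lid: upright, round, 46 mm across and 62 mm tall with lid, about 0.15 kg; this point is its centre, 31 mm up; z up its axis, yaw is random. The four start in a row about 80 mm apart, in any order, on a shallow wooden delivery tray (112 by 372 mm, floor 6 mm and rim 14 mm above the table)
- place_red: round red dish fixed on the display rack, the place of the red-lidded jar. Outside 76 mm, inside 70 mm across, rim 4 mm above its floor. Origin: centre of its underside, on a grey board (90 by 400 mm) 12 mm above the table; its floor is 3 mm above the origin, a standing jar's centre 34 mm; z up, y along the row. The four dishes are 80 mm apart in a straight row, in any order
- place_yellow: round yellow dish fixed on the display rack, the place of the yellow-lidded jar. Outside 76 mm, inside 70 mm across, rim 4 mm above its floor. Origin: centre of its underside, on a grey board (90 by 400 mm) 12 mm above the table; its floor is 3 mm above the origin, a standing jar's centre 34 mm; z up, y along the row. The four dishes are 80 mm apart in a straight row, in any order
- place_green: round green dish fixed on the display rack, the place of the green-lidded jar. Outside 76 mm, inside 70 mm across, rim 4 mm above its floor. Origin: centre of its underside, on a grey board (90 by 400 mm) 12 mm above the table; its floor is 3 mm above the origin, a standing jar's centre 34 mm; z up, y along the row. The four dishes are 80 mm apart in a straight row, in any order
- place_blue: round blue dish fixed on the display rack, the place of the blue-lidded jar. Outside 76 mm, inside 70 mm across, rim 4 mm above its floor. Origin: centre of its underside, on a grey board (90 by 400 mm) 12 mm above the table; its floor is 3 mm above the origin, a standing jar's centre 34 mm; z up, y along the row. The four dishes are 80 mm apart in a straight row, in any order
- start_knob: white ball, 32 mm across, on a short steel post that is fixed at one end of the display rack, in line with the dishes and 60 mm beyond the centre of the last one: it marks the end from which the row is filled (the other end has the same post with a black ball). Origin: foot of the post, on the board, 12 mm above the table; the ball's top is 56 mm above the origin
- oil_bottle: bystander: amber oil bottle with a green cap, 56 mm in diameter, 170 mm tall, standing upright beside the racks to the robot's right; origin at the centre of its underside
Things that resemble listed ones, but are neither listed nor needed, are in the scene too. Of the things that look like the part that bears jar_green_center, the larger one is meant.

How it is judged:
At the end, for the whole second after the job is handed in: Each jar stands inside the dish of its lid's colour: centre within 13 mm of the dish's centre, on its floor (jar centre 30 to 38 mm above the dish's origin), upright within 0.1 rad, at rest and released (horizontal distance between jar_red_center and place_red below 0.013 m and z of jar_red_center in the frame of place_red between 0.03 and 0.038 m and angle between each of jar_red_center, jar_yellow_center, jar_green_center, jar_blue_center's own z axis and vertical below 0.1 rad and linear speed of each of jar_red, jar_yellow, jar_green, jar_blue below 0.02 m/s and contact force between each of jar_red, jar_yellow, jar_green, jar_blue and the fingers below 0.05 N and horizontal distance between jar_yellow_center and place_yellow below 0.013 m and z of jar_yellow_center in the frame of place_yellow between 0.03 and 0.038 m and horizontal distance between jar_green_center and place_green below 0.013 m and z of jar_green_center in the frame of place_green between 0.03 and 0.038 m and horizontal distance between jar_blue_center and place_blue below 0.013 m and z of jar_blue_center in the frame of place_blue between 0.03 and 0.038 m); the robot touches nothing.
It fails at once if a dish beyond the first from the white knob holds its jar while the first lacks its own (((horizontal distance between place_red and start_knob above 0.1 m and horizontal distance between jar_red_center and place_red below 0.013 m and z of jar_red_center in the frame of place_red below 0.038 m) or (horizontal distance between place_yellow and start_knob above 0.1 m and horizontal distance between jar_yellow_center and place_yellow below 0.013 m and z of jar_yellow_center in the frame of place_yellow below 0.038 m) or (horizontal distance between place_green and start_knob above 0.1 m and horizontal distance between jar_green_center and place_green below 0.013 m and z of jar_green_center in the frame of place_green below 0.038 m) or (horizontal distance between place_blue and start_knob above 0.1 m and horizontal distance between jar_blue_center and place_blue below 0.013 m and z of jar_blue_center in the frame of place_blue below 0.038 m)) and ((horizontal distance between place_red and start_knob below 0.1 m and not (horizontal distance between jar_red_center and place_red below 0.016 m and z of jar_red_center in the frame of place_red below 0.038 m)) or (horizontal distance between place_yellow and start_knob below 0.1 m and not (horizontal distance between jar_yellow_center and place_yellow below 0.016 m and z of jar_yellow_center in the frame of place_yellow below 0.038 m)) or (horizontal distance between place_green and start_knob below 0.1 m and not (horizontal distance between jar_green_center and place_green below 0.016 m and z of jar_green_center in the frame of place_green below 0.038 m)) or (horizontal distance between place_blue and start_knob below 0.1 m and not (horizontal distance between jar_blue_center and place_blue below 0.016 m and z of jar_blue_center in the frame of place_blue below 0.038 m)))).
It fails at once if a dish beyond the second from the white knob holds its jar while the first or second lacks its own (((horizontal distance between place_red and start_knob above 0.18 m and horizontal distance between jar_red_center and place_red below 0.013 m and z of jar_red_center in the frame of place_red below 0.038 m) or (horizontal distance between place_yellow and start_knob above 0.18 m and horizontal distance between jar_yellow_center and place_yellow below 0.013 m and z of jar_yellow_center in the frame of place_yellow below 0.038 m) or (horizontal distance between place_green and start_knob above 0.18 m and horizontal distance between jar_green_center and place_green below 0.013 m and z of jar_green_center in the frame of place_green below 0.038 m) or (horizontal distance between place_blue and start_knob above 0.18 m and horizontal distance between jar_blue_center and place_blue below 0.013 m and z of jar_blue_center in the frame of place_blue below 0.038 m)) and ((horizontal distance between place_red and start_knob below 0.18 m and not (horizontal distance between jar_red_center and place_red below 0.016 m and z of jar_red_center in the frame of place_red below 0.038 m)) or (horizontal distance between place_yellow and start_knob below 0.18 m and not (horizontal distance between jar_yellow_center and place_yellow below 0.016 m and z of jar_yellow_center in the frame of place_yellow below 0.038 m)) or (horizontal distance between place_green and start_knob below 0.18 m and not (horizontal distance between jar_green_center and place_green below 0.016 m and z of jar_green_center in the frame of place_green below 0.038 m)) or (horizontal distance between place_blue and start_knob below 0.18 m and not (horizontal distance between jar_blue_center and place_blue below 0.016 m and z of jar_blue_center in the frame of place_blue below 0.038 m)))).
It fails at once if a dish beyond the third from the white knob holds its jar while one of the first three lacks its own (((horizontal distance between place_red and start_knob above 0.26 m and horizontal distance between jar_red_center and place_red below 0.013 m and z of jar_red_center in the frame of place_red below 0.038 m) or (horizontal distance between place_yellow and start_knob above 0.26 m and horizontal distance between jar_yellow_center and place_yellow below 0.013 m and z of jar_yellow_center in the frame of place_yellow below 0.038 m) or (horizontal distance between place_green and start_knob above 0.26 m and horizontal distance between jar_green_center and place_green below 0.013 m and z of jar_green_center in the frame of place_green below 0.038 m) or (horizontal distance between place_blue and start_knob above 0.26 m and horizontal distance between jar_blue_center and place_blue below 0.013 m and z of jar_blue_center in the frame of place_blue below 0.038 m)) and ((horizontal distance between place_red and start_knob below 0.26 m and not (horizontal distance between jar_red_center and place_red below 0.016 m and z of jar_red_center in the frame of place_red below 0.038 m)) or (horizontal distance between place_yellow and start_knob below 0.26 m and not (horizontal distance between jar_yellow_center and place_yellow below 0.016 m and z of jar_yellow_center in the frame of place_yellow below 0.038 m)) or (horizontal distance between place_green and start_knob below 0.26 m and not (horizontal distance between jar_green_center and place_green below 0.016 m and z of jar_green_center in the frame of place_green below 0.038 m)) or (horizontal distance between place_blue and start_knob below 0.26 m and not (horizontal distance between jar_blue_center and place_blue below 0.016 m and z of jar_blue_center in the frame of place_blue below 0.038 m)))).
It fails at once if a jar dropped (moving faster than 0.7 m/s, a fall of about 25 mm, while not held) ((contact force between jar_red and the fingers below 0.05 N and linear speed of jar_red above 0.7 m/s) or (contact force between jar_yellow and the fingers below 0.05 N and linear speed of jar_yellow above 0.7 m/s) or (contact force between jar_green and the fingers below 0.05 N and linear speed of jar_green above 0.7 m/s) or (contact force between jar_blue and the fingers below 0.05 N and linear speed of jar_blue above 0.7 m/s)).
It fails at once if the oil bottle moved by more than 25 mm or tipped (distance of oil_bottle from where it was at the start of the episode above 0.025 m or angle between oil_bottle's own z axis and vertical above 0.2 rad).
It also fails if it takes over 112 s, if anything falls off the work surface, if the arm or the gripper's body presses on something with over 40 N, if the wrist force passes 120 N, or if a joint passes its speed limit or range.

## Working session

There is one attempt and no reset: what is moved stays moved. The work goes in short steps, Python scripts to look and compute and a tool call to move; the robot and the scene stay as the last step left them, time stands still between calls to the robot, and variables do not carry over. Pictures are saved under pics/ and viewed, and the job is handed in when it is done.

Besides the shell and the picture viewer there is one more tool, called after "Call:" by a JSON object that holds its "fn" and its "kwargs", one argument or row to a line. servo_tool: Moves the arm, as the interface text tells. Its arguments: {"type":"object","properties":{"deltas":{"type":"array","items":{"type":"array","items":{"type":"array","items":{"type":"number"}}}}},"required":["deltas"]}

```bash
ls; mkdir -p pics
python3 - <<'E'
from cell import env
import cv2,numpy as np
o=env.get_obs()
for k in o: print(k,np.round(o[k],4))
for n in("scene","top"):
    c=env.read_camera(n); cv2.imwrite(f"pics/{n}0.png",c["img"]); np.savez(f"pics/{n}0.npz",**c)
    print(n,c["intrinsics"],c["k1"],c["R"],c["t"], -c["R"].T@c["t"])
E
```

```text
pics
clock 0.0
qpos [ 1.0458  0.522  -0.0363  1.6     0.0212  1.0211 -0.1128]
joint_velocities [ 0.0013  0.0004  0.0004 -0.0021 -0.0002 -0.0011 -0.0019]
joint_torque [-1.20000e-03 -9.27086e+01  1.97970e+00 -3.69924e+01  1.80000e-02
  8.20000e-03  1.00000e-04]
eef_pos [ 0.2744 -0.5612  0.2307]
eef_rot [-0.6888 -0.1598  0.689  -0.159 ]
force [-0.323  -0.4581 -0.0294]
moment [-0.082  -0.0213  0.0066]
opening 0.0851
scene [[558.49186337   0.         321.40755623]
 [  0.         558.49186337 236.20472599]
 [  0.           0.           1.        ]] -0.04081075469820346 [[-0.10748425  0.99417899 -0.00743462]
 [ 0.62427342  0.06166869 -0.77876804]
 [-0.77377634 -0.08834653 -0.62726793]] [ 0.15405177 -0.26797537  1.49807545] [ 1.34302338 -0.00427958  0.73214935]
top [[496.51710445   0.         319.40145031]
 [  0.         496.51710445 236.29206093]
 [  0.           0.           1.        ]] -0.06944039426604551 [[-0.00505897 -0.99997862  0.00414389]
 [-0.99337671  0.00454979 -0.11481293]
 [ 0.11479162 -0.00469728 -0.99337849]] [-0.07692933  0.49797712  0.88508769] [ 0.39268903 -0.07503587  0.93672007]
```

View pics/scene0.png

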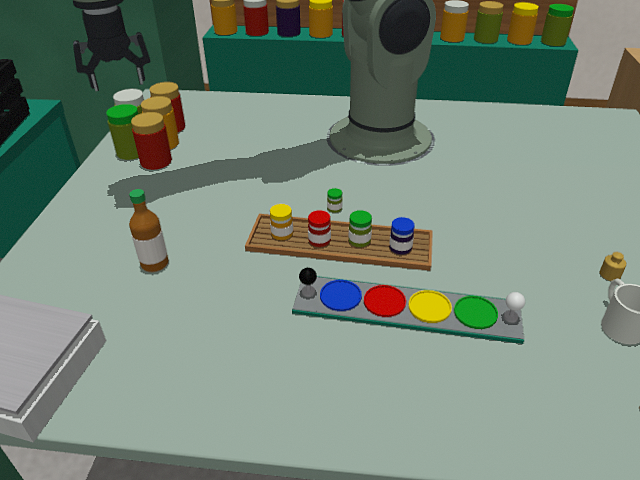

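View pics/top0.png

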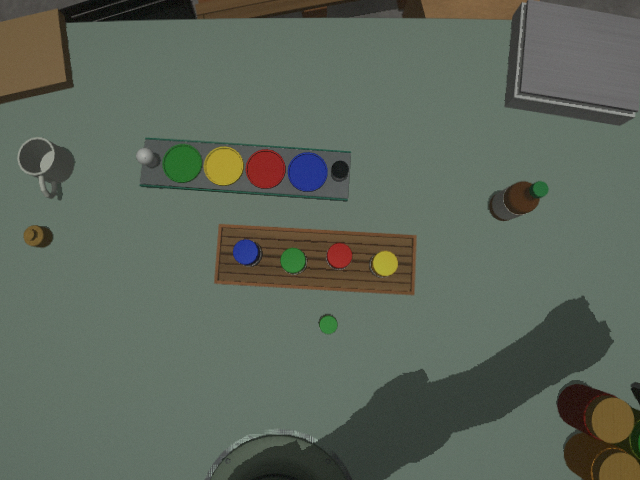

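The top view shows the white knob at about (147,157), then the green, yellow, red and blue dishes, so that is the fill order. The tray holds the blue, green, red and yellow lids. A smaller green decoy stands at (328,324). Next I measure positions.

```bash
cat > h.py <<'E'
import numpy as np,cv2
def cam(c): 
    return c["intrinsics"],np.array([float(c["k1"]),0,0,0]),c["R"],c["t"]
def ray(c,uv,z):
    K,D,R,t=cam(c)
    p=cv2.undistortPoints(np.array(uv,float).reshape(-1,1,2),K,D).reshape(-1,2)
    d=np.c_[p,np.ones(len(p))]@R; C=-R.T@t
    return C+d*((z-C[2])/d[:,2])[:,None]
def masks(img):
    h=cv2.cvtColor(img,cv2.COLOR_BGR2HSV)
    m={}
    m["red"]=cv2.inRange(h,(0,190,110),(5,255,255))|cv2.inRange(h,(175,190,110),(180,255,255))
    m["yellow"]=cv2.inRange(h,(22,190,150),(33,255,255))
    m["green"]=cv2.inRange(h,(50,150,70),(75,255,255))
    m["blue"]=cv2.inRange(h,(105,180,90),(128,255,255))
    return m
def find(c,z,amin=60):
    out=[]
    for k,m in masks(c["img"]).items():
        cs,_=cv2.findContours(m,cv2.RETR_EXTERNAL,cv2.CHAIN_APPROX_NONE)
        for q in cs:
            if cv2.contourArea(q)<amin: continue
            P=ray(c,q.reshape(-1,2),z)[:,:2].astype(np.float32)
            (x,y),r=cv2.minEnclosingCircle(P*1000)
            e=cv2.fitEllipse(P*1000)
            out.append((k,np.round(q.reshape(-1,2).mean(0),1),np.round(e[0],1),np.round(e[1],1),round(2*r,1)))
    return out
E
python3 - <<'E'
import numpy as np
from h import *
for n in("top","scene"):
    c=dict(np.load(f"pics/{n}0.npz"))
    for z in(0.068,0.019):
        print(n,z)
        for f in find(c,z): print(*f)
c=dict(np.load("pics/top0.npz"))
# tray & board corners
for uv,z in(((147,157),.052),((340,171),.052)): print(ray(c,[uv],z))
E
```

```text
top 0.068
red [340.4 254.4] [ 463.4 -115.1] [31.3 39. ] 43.2
red [266.9 168.9] [614.7  18.1] [62.2 64. ] 69.5
green [539.9 188.6] [ 578.7 -479.6] [22.2 23.8] 27.3
green [181.9 161.5] [626.7 168. ] [65.  66.3] 69.6
blue [245.8 253.7] [468.2  51.6] [38.3 40. ] 43.3
blue [304.8 169.9] [609.6 -57.8] [65.3 67. ] 70.0
top 0.019
red [340.4 254.4] [ 467.4 -117.3] [33.1 41.2] 45.6
red [266.9 168.9] [627.2  23.3] [65.7 67.6] 73.4
green [539.9 188.6] [ 589.2 -502.5] [23.5 25.1] 28.9
green [181.9 161.5] [639.9 181.7] [68.6 70. ] 73.5
blue [245.8 253.7] [472.4  58.8] [40.5 42.2] 45.8
blue [304.8 169.9] [621.8 -56.9] [69.  70.7] 73.9
scene 0.068
red [384.5 300.7] [680.5  24.4] [67.7 69.5] 72.6
red [319.3 219. ] [ 467.3 -109.1] [40.3 51.3] 52.7
yellow [429.5 305.4] [685.5  98.5] [67.9 69.1] 70.9
yellow [280.  210.3] [ 448.5 -189.4] [41.  41.9] 43.9
yellow [526.    5.7] [-1002.6   551. ] [91.1 93. ] 100.4
green [475.5 311.6] [692.5 172.4] [68.4 73.1] 75.3
green [360.4 218.5] [460.5 -27.5] [42.4 52.6] 54.3
green [136.8 195.8] [ 426.7 -498.8] [29.6 53.4] 53.1
green [334.5 193.4] [378.3 -86. ] [29.  36
[... 292 characters left out ...]
 219. ] [ 402.7 -116.9] [43.3 55.1] 56.6
yellow [429.5 305.4] [637.  106.1] [72.9 74.2] 76.1
yellow [280.  210.3] [ 382.5 -203.1] [44.1 45. ] 47.1
yellow [526.    5.7] [-1175.6   592. ] [97.9 99.9] 107.8
green [475.5 311.6] [644.5 185.4] [73.5 78.5] 80.8
green [360.4 218.5] [395.3 -29.2] [45.5 56.5] 58.3
green [136.8 195.8] [ 359.1 -535.3] [31.8 57.3] 57.0
green [334.5 193.4] [307.2 -92. ] [31.1 39.2] 40.9
green [121.2 113.8] [ -32.5 -731.3] [ 84.8 128.2] 130.8
green [560.4   9.9] [-1135.1   728.6] [100.8 184.6] 188.2
blue [340.4 294.9] [626.3 -52.9] [72.8 76.9] 78.6
blue [402.6 225.7] [411.6  59.5] [45.2 56.8] 58.3
[[0.64358235 0.23797749 0.052     ]]
[[ 0.61464848 -0.11740141  0.052     ]]
```

Run:
```python
import numpy as np,cv2
c=dict(np.load("pics/top0.npz")); h=cv2.cvtColor(c["img"],cv2.COLOR_BGR2HSV)
for u,v in((340,255),(293,260),(246,252),(385,263),(183,163),(223,166),(266,169),(308,171),(328,324)): print(u,v,h[v,u],h[v+8,u],c["depth"][v,u])
v=cv2.resize(c["img"][130:345,130:430],None,fx=2.6,fy=2.6,interpolation=cv2.INTER_CUBIC); cv2.imwrite("pics/top0z.png",v)
```

```text
340 255 [  1 188 152] [  1 185 156] 0.87132025
293 260 [ 61 145 123] [ 61 147 127] 0.87117136
246 252 [115 176 145] [116 175 150] 0.86972904
385 263 [ 28 169 173] [ 29 173 171] 0.8718011
183 163 [ 61 157 109] [ 60 159 109] 0.9446445
223 166 [ 25 182 171] [ 26 175 173] 0.9407189
266 169 [  1 193 139] [  1 201 138] 0.9427133
308 171 [114 190 138] [114 188 140] 0.94111186
328 324 [ 61 138 129] [ 61 140 131] 0.8803237
```

View pics/top0z.png

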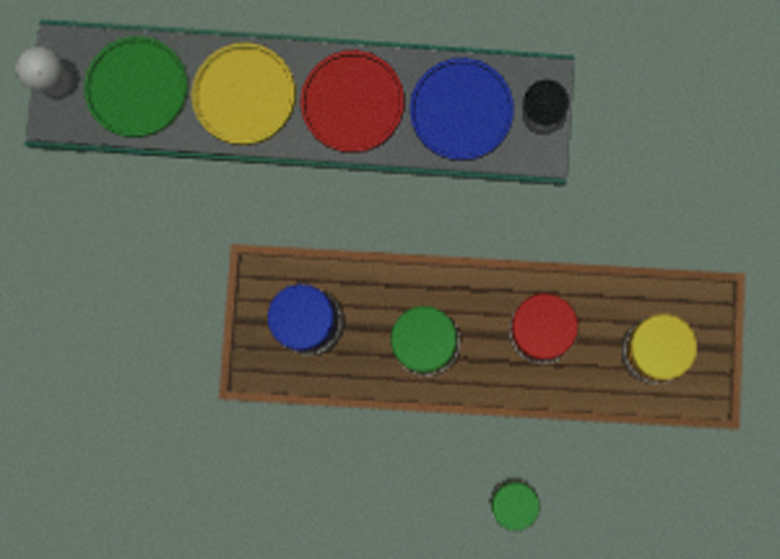

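The zoom shows four clean lid discs and four dish discs, with the white knob next to the green dish. I'll loosen the masks and refit.

```bash
sed -i 's/(0,190,110),(5,255,255))|cv2.inRange(h,(175,190,110)/(0,150,90),(6,255,255))|cv2.inRange(h,(174,150,90)/; s/(22,190,150)/(21,125,120)/; s/(50,150,70)/(50,105,70)/; s/(105,180,90)/(105,140,80)/' h.py
python3 - <<'E'
import numpy as np
from h import *
for n in("top","scene"):
    c=dict(np.load(f"pics/{n}0.npz"))
    for z in(0.068,0.019):
        print(n,z)
        for f in find(c,z,200 if n=="top" else 100): 
            d=f[4]
            if f[2][0]>300 and ((z>.05 and d<60) or (z<.05 and 65<d<85)): print(*f)
E
```

```text
top 0.068
red [339.2 255.1] [ 459.9 -113.6] [42.5 42.9] 44.4
yellow [385. 263.] [ 445.6 -194.1] [42.7 42.8] 44.1
green [327.8 324.2] [340.1 -92.9] [29.7 30.3] 31.7
green [292.5 260. ] [451.7 -31.8] [42.2 42.8] 44.0
blue [245.2 251.4] [466.9  51.6] [41.8 42.1] 43.8
top 0.019
red [265.2 168.6] [628.7  22.9] [72.9 73.7] 75.6
yellow [223.  165.4] [635.3 102.9] [73.2 74. ] 75.7
green [181.6 162.9] [641.  182.2] [73.4 74. ] 75.8
blue [307.1 171.5] [622.5 -56.8] [73.2 73.6] 75.6
scene 0.068
red [318.7 218.9] [ 469.1 -108.8] [44.5 53.2] 55.2
yellow [615.9 260.2] [540.9 439.3] [31.1 45.2] 48.8
yellow [280.4 211.9] [ 454.1 -188.3] [43.1 55.9] 56.4
green [360.1 218.5] [460.2 -27.6] [42.8 56.3] 56.6
green [137.1 195.9] [ 426.9 -498.8] [29.7 56.6] 55.5
green [334.5 193.1] [377.8 -86.1] [29.7 38.9] 39.4
blue [402.5 225.8] [475.4  55.1] [43.1 54.7] 55.3
scene 0.019
red [384.3 300.5] [632.4  26.3] [73.4 77.6] 79.1
yellow [429.7 305.9] [638.1 106.1] [73.9 78.7] 80.5
green [475.5 311.6] [644.2 185.4] [73.8 79.1] 81.7
blue [340.2 294.8] [626.3 -53. ] [74.1 77.3] 79.2
```

```bash
cat > go.py <<'E'
import sys,numpy as np
from scipy.spatial.transform import Rotation as Ro
from cell import env
o=env.get_obs(); R=Ro.from_quat(o["eef_rot"]).as_matrix(); p=np.array(o["eef_pos"])
# target orientation: x down, y along s*row normal
d=np.array([618.5-641,-56.8-182.2]); 
a=np.arctan2(239.,18.6) # row dir (toward +y)
r=np.array([np.cos(a),np.sin(a),0]); n=np.array([r[1],-r[0],0])
x=np.array([0,0,-1.])
def rep(tgt,y):
    T=np.c_[x,y,np.cross(x,y)]
    rv=np.degrees(Ro.from_matrix(R.T@T).as_rotvec())
    print("y",y.round(3),"rotvec tool deg",rv.round(2))
    if tgt is not None: print(" shift cm in target tool axes",(T.T@(tgt-p)*100).round(2),"in present axes",(R.T@(tgt-p)*100).round(2))
t=np.array(list(map(float,sys.argv[1:4])))/1000 if len(sys.argv)>3 else None
print("t",round(o["clock"],2),"tcp",p.round(4),"F",np.round(o["force"],1),"open",round(o["opening"],4),"q",np.round(o["qpos"],2))
for y in(n,-n): rep(t,y)
E
python3 go.py 453.3 -29.8 150
python3 - <<'E'
from cell import env
from scipy.spatial.transform import Rotation as Ro
print(Ro.from_quat(env.get_obs()["eef_rot"]).as_matrix().round(3))
E
```

```text
t 0.1 tcp [ 0.2744 -0.5612  0.2308] F [ 0.9  0.  -1.4] open 0.0853 q [ 1.05  0.52 -0.04  1.6   0.02  1.02 -0.11]
y [ 0.997 -0.078  0.   ] rotvec tool deg [-5.949e+01 -3.000e-02  5.000e-02]
 shift cm in target tool axes [  8.08  13.71 -54.37] in present axes [  8.12 -39.87 -39.41]
y [-0.997  0.078 -0.   ] rotvec tool deg [1.2051e+02 6.0000e-02 3.0000e-02]
 shift cm in target tool axes [  8.08 -13.71  54.37] in present axes [  8.12 -39.87 -39.41]
[[-0.     0.439 -0.898]
 [ 0.001 -0.898 -0.439]
 [-1.    -0.001  0.   ]]
```

```bash
cat > rows.py <<'E'
# rows.py X Y Z n yawflag : straight line with yaw to target orientation
import sys,numpy as np
from scipy.spatial.transform import Rotation as Ro
from cell import env
o=env.get_obs(); q=Ro.from_quat(o["eef_rot"]); p=np.array(o["eef_pos"])
t=np.array(list(map(float,sys.argv[1:4])))/1000; n=int(sys.argv[4])
a=np.arctan2(239.,18.6); y=np.array([np.sin(a),-np.cos(a),0]); x=np.array([0,0,-1.])
T=Ro.from_matrix(np.c_[x,y,np.cross(x,y)])
rv=(q.inv()*T).as_rotvec()
for i in range(n):
    w=q*Ro.from_rotvec(rv*i/n)
    print(np.r_[w.inv().apply((t-p)/n)*100,np.degrees(rv/n)].round(2).tolist())
E
python3 rows.py 453.3 -29.8 200 20
```

```text
[0.16, -1.99, -1.97, -2.97, -0.0, 0.0]
[0.16, -1.89, -2.07, -2.97, -0.0, 0.0]
[0.16, -1.78, -2.17, -2.97, -0.0, 0.0]
[0.16, -1.66, -2.26, -2.97, -0.0, 0.0]
[0.16, -1.54, -2.34, -2.97, -0.0, 0.0]
[0.16, -1.42, -2.42, -2.97, -0.0, 0.0]
[0.16, -1.29, -2.49, -2.97, -0.0, 0.0]
[0.16, -1.16, -2.55, -2.97, -0.0, 0.0]
[0.15, -1.03, -2.61, -2.97, -0.0, 0.0]
[0.15, -0.89, -2.66, -2.97, -0.0, 0.0]
[0.15, -0.75, -2.7, -2.97, -0.0, 0.0]
[0.15, -0.61, -2.74, -2.97, -0.0, 0.0]
[0.15, -0.47, -2.76, -2.97, -0.0, 0.0]
[0.15, -0.33, -2.78, -2.97, -0.0, 0.0]
[0.15, -0.18, -2.8, -2.97, -0.0, 0.0]
[0.15, -0.04, -2.8, -2.97, -0.0, 0.0]
[0.15, 0.11, -2.8, -2.97, -0.0, 0.0]
[0.15, 0.26, -2.79, -2.97, -0.0, 0.0]
[0.15, 0.4, -2.77, -2.97, -0.0, 0.0]
[0.15, 0.54, -2.75, -2.97, -0.0, 0.0]
```

Call:
{"fn": "servo_tool", "kwargs": {
  "deltas": [
    [[0.15, -2, -2, -3, 0, 0, 1], [0.15, -1.9, -2.1, -3, 0, 0, 1], [0.15, -1.8, -2.2, -3, 0, 0, 1], [0.15, -1.7, -2.3, -3, 0, 0, 1], [0.15, -1.5, -2.3, -3, 0, 0, 1], [0.15, -1.4, -2.4, -3, 0, 0, 1], [0.15, -1.3, -2.5, -3, 0, 0, 1], [0.15, -1.2, -2.5, -3, 0, 0, 1], [0.15, -1, -2.6, -3, 0, 0, 1], [0.15, -0.9, -2.7, -3, 0, 0, 1]]
  ]
}}

```text
clock: 1.1
eef_pos: [0.3641, -0.2939, 0.2161]
eef_rot: [-0.624, -0.333, 0.624, -0.333]
force: [0.5, 0.0, -0.2]
opening: 0.0854
```

Call:
{"fn": "servo_tool", "kwargs": {
  "deltas": [
    [[0.15, -0.7, -2.7, -3, 0, 0, 1], [0.15, -0.6, -2.7, -3, 0, 0, 1], [0.15, -0.5, -2.8, -3, 0, 0, 1], [0.15, -0.3, -2.8, -3, 0, 0, 1], [0.15, -0.2, -2.8, -3, 0, 0, 1], [0.15, 0, -2.8, -3, 0, 0, 1], [0.15, 0.1, -2.8, -3, 0, 0, 1], [0.15, 0.3, -2.8, -3, 0, 0, 1], [0.15, 0.4, -2.8, -3, 0, 0, 1], [0.15, 0.5, -2.8, -3, 0, 0, 1]]
  ]
}}

```text
clock: 2.1
eef_pos: [0.4526, -0.0271, 0.2012]
eef_rot: [-0.516, -0.483, 0.516, -0.483]
force: [0.3, -0.2, -0.3]
opening: 0.0854
```

```bash
python3 go.py 453.3 -29.8 200
```

```text
t 2.1 tcp [ 0.4526 -0.0271  0.2012] F [ 0.3 -0.2 -0.3] open 0.0854 q [ 0.32  0.32 -0.48  2.05  0.2   0.82 -0.34]
y [ 0.997 -0.078  0.   ] rotvec tool deg [0.62 0.   0.01]
 shift cm in target tool axes [0.12 0.09 0.26] in present axes [0.12 0.09 0.26]
y [-0.997  0.078 -0.   ] rotvec tool deg [-1.7938e+02 -2.0000e-02  0.0000e+00]
 shift cm in target tool axes [ 0.12 -0.09 -0.26] in present axes [0.12 0.09 0.26]
```

Call:
{"fn": "servo_tool", "kwargs": {
  "deltas": [
    [[2, 0.1, 0.25, 0.6, 0, 0, 1], [2.5, 0, 0, 0, 0, 0, 1], [2.5, 0, 0, 0, 0, 0, 1], [2.5, 0, 0, 0, 0, 0, 1], [1.5, 0, 0, 0, 0, 0, 1], [0, 0, 0, 0, 0, 0, 1]]
  ]
}}

```text
clock: 2.7
eef_pos: [0.4521, -0.0306, 0.0897]
eef_rot: [-0.519, -0.481, 0.52, -0.479]
force: [0.3, -0.2, 0.5]
opening: 0.0854
```

```bash
cat > snap.py <<'E'
import sys,cv2,numpy as np
from cell import env
n=sys.argv[1]
s=env.read_camera("scene"); t=env.read_camera("top")
np.savez(f"pics/scene{n}.npz",**s); np.savez(f"pics/top{n}.npz",**t)
a=cv2.resize(s["img"][130:350,230:540],(620,440),interpolation=cv2.INTER_CUBIC)
b=cv2.resize(t["img"][120:310,120:430],(620,380),interpolation=cv2.INTER_CUBIC)
cv2.imwrite(f"pics/z{n}.png",cv2.resize(np.vstack([a,b]),(453,599)))
E
python3 snap.py 1; python3 go.py 453.3 -29.8 25
```

```text
t 2.8 tcp [ 0.4533 -0.0306  0.0916] F [-0.5  0.3  0.8] open 0.0853 q [ 0.24  0.51 -0.39  2.14  0.35  0.56 -0.48]
y [ 0.997 -0.078  0.   ] rotvec tool deg [-0.08 -0.    0.02]
 shift cm in target tool axes [ 6.66 -0.01 -0.08] in present axes [ 6.66 -0.   -0.08]
y [-0.997  0.078 -0.   ] rotvec tool deg [1.7992e+02 4.0000e-02 0.0000e+00]
 shift cm in target tool axes [6.66 0.01 0.08] in present axes [ 6.66 -0.   -0.08]
```

View pics/z1.png

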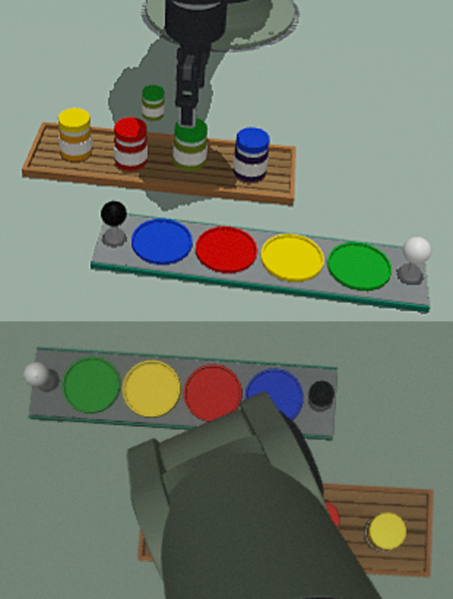

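The scene view shows the fingers straddling the green-lidded jar, with the near fingertip at about (187,122) in the zoom. I'll compare that tip with its projection to settle the few mm of disagreement between the cameras.

Run:
```python
import numpy as np,cv2
from h import *
c=dict(np.load("pics/scene1.npz")); K,D,R,t=cam(c)
tcp=np.array([.4533,-.0306,.0916]); n=np.array([.997,-.078,0]); r=np.array([.078,.997,0])
pts=[tcp+n*s+r*w for s in(.043,.057) for w in(-.011,.011)]
uv=cv2.projectPoints(np.array(pts),cv2.Rodrigues(R)[0],t,K,D)[0].reshape(-1,2); print(uv.round(1))
x0,y0=325,150;s=8
v=cv2.resize(c["img"][y0:y0+75,x0:x0+75],None,fx=s,fy=s,interpolation=cv2.INTER_NEAREST)
for p in uv: cv2.circle(v,tuple(int(i) for i in ((p-[x0,y0]+.5)*s)),4,(255,0,255),-1)
cv2.imwrite("pics/tip1.png",v)
```

```text
[[350.6 218.9]
 [362.1 220.1]
 [349.5 223.3]
 [361.1 224.6]]
```

View pics/tip1.png

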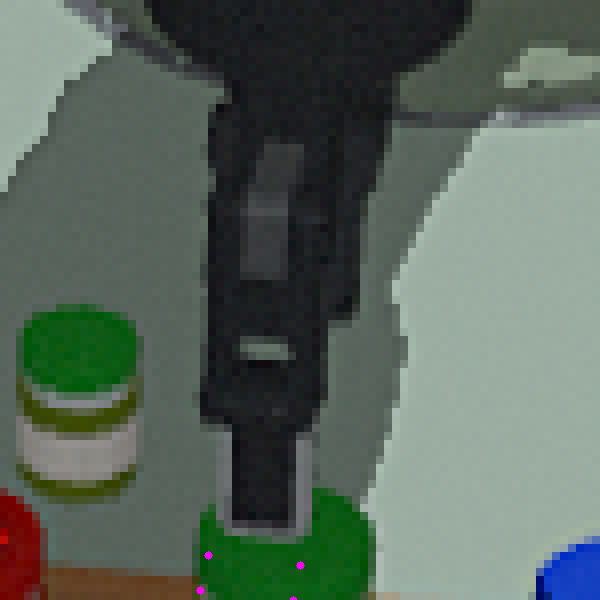

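The tip appears about 2 px (4 mm) to the right of its prediction. The scene camera therefore reads y about 4 mm high, so I'll use the top camera's numbers. I'll descend onto green and grip.

Call:
{"fn": "servo_tool", "kwargs": {
  "deltas": [
    [[1.5, 0, 0.1, 0, 0, 0, 1], [2, 0, 0, 0, 0, 0, 1], [1.7, 0, 0, 0, 0, 0, 1], [1, 0, 0, 0, 0, 0, 1], [0.4, 0, 0, 0, 0, 0, 1], [0, 0, 0, 0, 0, 0, 0.2], [0, 0, 0, 0, 0, 0, -0.5], [0, 0, 0, 0, 0, 0, -1], [0, 0, 0, 0, 0, 0, -1], [0, 0, 0, 0, 0, 0, -1]]
  ]
}}

```text
clock: 3.8
eef_pos: [0.4536, -0.0318, 0.0262]
eef_rot: [0.52, 0.479, -0.519, 0.48]
force: [-3.0, 0.5, 13.0]
opening: 0.045
```

Call:
{"fn": "servo_tool", "kwargs": {
  "deltas": [
    [[0, 0, 0, 0, 0, 0, -1], [0, 0, 0, 0, 0, 0, -1], [0, 0, 0, 0, 0, 0, -1], [0, 0, 0, 0, 0, 0, -1], [0, 0, 0, 0, 0, 0, -1]]
  ]
}}

```text
clock: 4.3
eef_pos: [0.4535, -0.0318, 0.0262]
eef_rot: [0.52, 0.479, -0.519, 0.48]
force: [-3.4, 0.5, 13.1]
opening: 0.0451
```

```bash
python3 go.py 452.5 -31.5 25
```

```text
t 4.3 tcp [ 0.4535 -0.0318  0.0262] F [-3.4  0.5 13.1] open 0.0451 q [ 0.16  0.63 -0.29  2.16  0.45  0.4  -0.57]
y [ 0.997 -0.078  0.   ] rotvec tool deg [-0.1   0.01 -0.06]
 shift cm in target tool axes [ 0.12 -0.11 -0.02] in present axes [ 0.12 -0.11 -0.02]
y [-0.997  0.078 -0.   ] rotvec tool deg [ 1.799e+02 -1.000e-01 -2.000e-02]
 shift cm in target tool axes [0.12 0.11 0.02] in present axes [ 0.12 -0.11 -0.02]
```

Call:
{"fn": "servo_tool", "kwargs": {
  "deltas": [
    [[-0.5, 0, 0, 0, 0, 0, -1], [-1.5, 0, 0, 0, 0, 0, -1], [-2, 0, 0, 0, 0, 0, -1], [-2, 0, 0, 0, 0, 0, -1], [-1.5, 0, 0, 0, 0, 0, -1], [-0.5, 0, 0, 0, 0, 0, -1], [0, 0, 0, 0, 0, 0, -1]]
  ]
}}

```text
clock: 5.0
eef_pos: [0.4535, -0.0319, 0.1059]
eef_rot: [0.52, 0.479, -0.519, 0.48]
force: [0.5, -0.4, -2.5]
opening: 0.0448
```

```bash
python3 snap.py 2; python3 go.py 641.8 182.6 100
```

```text
t 5.1 tcp [ 0.453  -0.0318  0.1049] F [-0.8  0.  -1.3] open 0.0449 q [ 0.26  0.48 -0.41  2.13  0.34  0.59 -0.47]
y [ 0.997 -0.078  0.   ] rotvec tool deg [-0.1   0.    0.03]
 shift cm in target tool axes [  0.49  17.16 -22.84] in present axes [  0.48  17.12 -22.87]
y [-0.997  0.078 -0.   ] rotvec tool deg [ 1.799e+02  4.000e-02 -1.000e-02]
 shift cm in target tool axes [  0.49 -17.16  22.84] in present axes [  0.48  17.12 -22.87]
```

View pics/z2.png

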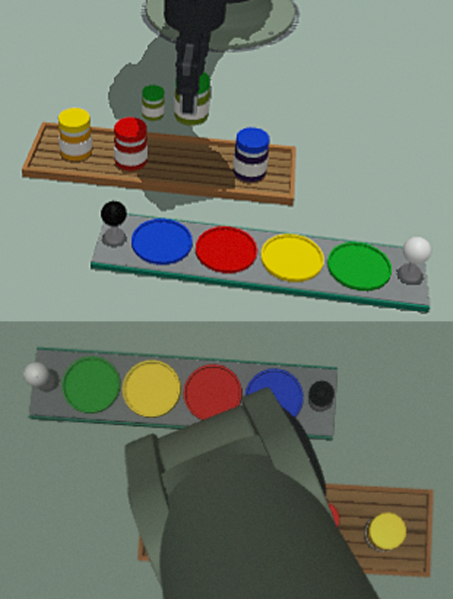

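Green is held upright over the tray, and the tray gap where it stood is empty. I'm carrying it to the green dish.

Call:
{"fn": "servo_tool", "kwargs": {
  "deltas": [
    [[0, 0.5, -0.7, 0, 0, 0, -1], [0, 1, -1.4, 0, 0, 0, -1], [0, 1.6, -2.1, 0, 0, 0, -1], [0, 1.6, -2.1, 0, 0, 0, -1], [0, 1.6, -2.1, 0, 0, 0, -1], [0, 1.6, -2.1, 0, 0, 0, -1], [0, 1.6, -2.1, 0, 0, 0, -1], [0, 1.6, -2.1, 0, 0, 0, -1], [0, 1.6, -2.1, 0, 0, 0, -1], [0, 1.6, -2.1, 0, 0, 0, -1]]
  ]
}}

```text
clock: 6.1
eef_pos: [0.6115, 0.148, 0.1046]
eef_rot: [-0.519, -0.48, 0.519, -0.48]
force: [-0.5, -0.0, -1.5]
opening: 0.045
```

Call:
{"fn": "servo_tool", "kwargs": {
  "deltas": [
    [[0, 1.6, -2.1, 0, 0, 0, -1], [0, 0.9, -1.2, 0, 0, 0, -1], [0, 0.3, -0.6, 0, 0, 0, -1], [0, 0, 0, 0, 0, 0, -1], [0, 0, 0, 0, 0, 0, -1]]
  ]
}}

```text
clock: 6.6
eef_pos: [0.6413, 0.1818, 0.1049]
eef_rot: [-0.519, -0.48, 0.52, -0.48]
force: [-0.6, -0.3, -1.9]
opening: 0.0453
```

```bash
python3 snap.py 3; python3 go.py 641.8 182.6 35
```

```text
t 6.7 tcp [0.6415 0.1813 0.1053] F [-1.1 -0.6 -1.3] open 0.0447 q [-0.12  0.75 -0.38  1.56  0.33  0.89 -0.71]
y [ 0.997 -0.078  0.   ] rotvec tool deg [-0.13  0.03  0.01]
 shift cm in target tool axes [ 7.03  0.02 -0.13] in present axes [ 7.03  0.03 -0.14]
y [-0.997  0.078 -0.   ] rotvec tool deg [ 1.7987e+02  2.0000e-02 -5.0000e-02]
 shift cm in target tool axes [ 7.03 -0.02  0.13] in present axes [ 7.03  0.03 -0.14]
```

View pics/z3.png

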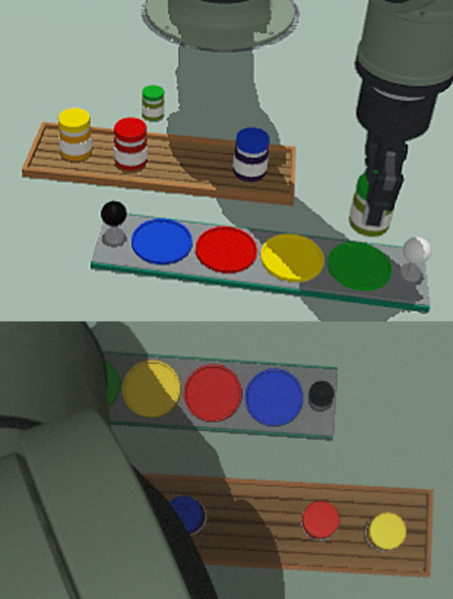

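The jar hangs above the green dish. I'm lowering it, slowing near contact.

Call:
{"fn": "servo_tool", "kwargs": {
  "deltas": [
    [[1, 0, -0.1, 0, 0, 0, -1], [2, 0, 0, 0, 0, 0, -1], [1.8, 0, 0, 0, 0, 0, -1], [1, 0, 0, 0, 0, 0, -1], [0.5, 0, 0, 0, 0, 0, -1], [0.3, 0, 0, 0, 0, 0, -1], [0.2, 0, 0, 0, 0, 0, -1], [0.1, 0, 0, 0, 0, 0, -1], [0, 0, 0, 0, 0, 0, -1]]
  ]
}}

```text
clock: 7.6
eef_pos: [0.642, 0.1831, 0.0366]
eef_rot: [0.52, 0.48, -0.519, 0.48]
force: [-1.3, -0.3, -1.7]
opening: 0.045
```

```bash
python3 go.py 641.8 182.6 35
```

```text
t 7.6 tcp [0.642  0.1831 0.0366] F [-1.3 -0.3 -1.7] open 0.045 q [-0.14  0.84 -0.35  1.59  0.37  0.78 -0.74]
y [ 0.997 -0.078  0.   ] rotvec tool deg [-0.09 -0.01 -0.03]
 shift cm in target tool axes [ 0.16 -0.02  0.05] in present axes [ 0.16 -0.02  0.05]
y [-0.997  0.078 -0.   ] rotvec tool deg [ 1.7991e+02 -4.0000e-02  2.0000e-02]
 shift cm in target tool axes [ 0.16  0.02 -0.05] in present axes [ 0.16 -0.02  0.05]
```

Call:
{"fn": "servo_tool", "kwargs": {
  "deltas": [
    [[0.1, 0, 0, 0, 0, 0, -1], [0.1, 0, 0, 0, 0, 0, -1], [0, 0, 0, 0, 0, 0, -1]]
  ]
}}

```text
clock: 7.9
eef_pos: [0.6421, 0.1831, 0.0353]
eef_rot: [0.52, 0.48, -0.519, 0.48]
force: [-4.2, -1.7, 11.3]
opening: 0.0451
```

Contact: Fz is 11 N. I'm opening and backing up vertically.

Call:
{"fn": "servo_tool", "kwargs": {
  "deltas": [
    [[-0.05, 0, 0, 0, 0, 0, -0.3], [0, 0, 0, 0, 0, 0, 0.2], [0, 0, 0, 0, 0, 0, 0.7], [0, 0, 0, 0, 0, 0, 1], [0, 0, 0, 0, 0, 0, 1], [0, 0, 0, 0, 0, 0, 1], [0, 0, 0, 0, 0, 0, 1]]
  ]
}}

```text
clock: 8.6
eef_pos: [0.6418, 0.183, 0.0348]
eef_rot: [-0.519, -0.48, 0.519, -0.48]
force: [0.2, 0.2, -0.5]
opening: 0.0852
```

Call:
{"fn": "servo_tool", "kwargs": {
  "deltas": [
    [[-0.5, 0, 0, 0, 0, 0, 1], [-1.5, 0, 0, 0, 0, 0, 1], [-2.5, 0, 0, 0, 0, 0, 1], [-2.5, 0, 0, 0, 0, 0, 1], [-1, 0, 0, 0, 0, 0, 1]]
  ]
}}

```text
clock: 9.1
eef_pos: [0.6429, 0.1835, 0.1184]
eef_rot: [0.521, 0.479, -0.518, 0.48]
force: [0.1, -0.4, 1.0]
opening: 0.0855
```

```bash
python3 go.py 447 -193 130;python3 rows.py 447 -193 130 18
```

```text
t 9.1 tcp [0.6429 0.1835 0.1184] F [ 0.1 -0.4  1. ] open 0.0855 q [-0.12  0.74 -0.39  1.56  0.33  0.91 -0.7 ]
y [ 0.997 -0.078  0.   ] rotvec tool deg [-0.1  -0.09 -0.19]
 shift cm in target tool axes [ -1.16 -16.61  39.05] in present axes [ -1.28 -16.54  39.08]
y [-0.997  0.078 -0.   ] rotvec tool deg [ 1.799e+02 -3.000e-01  1.400e-01]
 shift cm in target tool axes [ -1.16  16.61 -39.05] in present axes [ -1.28 -16.54  39.08]
[-0.07, -0.92, 2.17, -0.01, -0.0, -0.01]
[-0.07, -0.92, 2.17, -0.01, -0.0, -0.01]
[-0.07, -0.92, 2.17, -0.01, -0.0, -0.01]
[-0.07, -0.92, 2.17, -0.01, -0.0, -0.01]
[-0.07, -0.92, 2.17, -0.01, -0.0, -0.01]
[-0.07, -0.92, 2.17, -0.01, -0.0, -0.01]
[-0.07, -0.92, 2.17, -0.01, -0.0, -0.01]
[-0.07, -0.92, 2.17, -0.01, -0.0, -0.01]
[-0.07, -0.92, 2.17, -0.01, -0.0, -0.01]
[-0.07, -0.92, 2.17, -0.01, -0.0, -0.01]
[-0.07, -0.92, 2.17, -0.01, -0.0, -0.01]
[-0.07, -0.92, 2.17, -0.01, -0.0, -0.01]
[-0.07, -0.92, 2.17, -0.01, -0.0, -0.01]
[-0.07, -0.92, 2.17, -0.01, -0.0, -0.01]
[-0.07, -0.92, 2.17, -0.01, -0.0, -0.01]
[-0.07, -0.92, 2.17, -0.01, -0.0, -0.01]
[-0.07, -0.92, 2.17, -0.01, -0.0, -0.01]
[-0.06, -0.92, 2.17, -0.01, -0.0, -0.01]
```

Call:
{"fn": "servo_tool", "kwargs": {
  "deltas": [
    [[-0.2, -0.5, 1.1, 0, 0, 0, 1], [-0.2, -0.9, 2.2, 0, 0, 0, 1], [-0.2, -0.9, 2.2, 0, 0, 0, 1], [-0.2, -0.9, 2.2, 0, 0, 0, 1], [-0.2, -0.9, 2.2, 0, 0, 0, 1], [-0.2, -0.9, 2.2, 0, 0, 0, 1], [0, -0.9, 2.2, 0, 0, 0, 1], [0, -0.9, 2.2, 0, 0, 0, 1], [0, -0.9, 2.2, 0, 0, 0, 1], [0, -0.9, 2.2, 0, 0, 0, 1]]
  ]
}}

```text
clock: 10.1
eef_pos: [0.5379, -0.0201, 0.1261]
eef_rot: [-0.519, -0.48, 0.52, -0.479]
force: [0.2, 0.3, -0.2]
opening: 0.0849
```

Call:
{"fn": "servo_tool", "kwargs": {
  "deltas": [
    [[0, -0.9, 2.2, 0, 0, 0, 1], [0, -0.9, 2.2, 0, 0, 0, 1], [0, -0.9, 2.2, 0, 0, 0, 1], [0, -0.9, 2.2, 0, 0, 0, 1], [0, -0.9, 2.2, 0, 0, 0, 1], [0, -0.9, 2.2, 0, 0, 0, 1], [0, -0.9, 2.2, 0, 0, 0, 1], [0, -0.9, 2, 0, 0, 0, 1], [0, -0.6, 1, 0, 0, 0, 1], [0, 0, 0, 0, 0, 0, 1]]
  ]
}}

```text
clock: 11.1
eef_pos: [0.4457, -0.1969, 0.1264]
eef_rot: [-0.52, -0.479, 0.52, -0.479]
force: [0.7, 0.0, -0.7]
opening: 0.0854
```

```bash
python3 snap.py 4; python3 go.py 446.5 -193.6 25
python3 - <<'E'
import numpy as np
from h import *
for n,zz in (("top",.077),("scene",.077)):
    c=dict(np.load(f"pics/{n}4.npz"))
    print(n,[f for f in find(c,zz,100) if f[0]=="green" and f[2][0]>500])
E
```

```text
t 11.2 tcp [ 0.4473 -0.1951  0.1267] F [ 0.2 -0.5  0.4] open 0.0855 q [ 0.61  0.49 -0.41  2.03  0.3   0.68 -0.08]
y [ 0.997 -0.078  0.   ] rotvec tool deg [-0.09 -0.02 -0.  ]
 shift cm in target tool axes [10.17 -0.09 -0.15] in present axes [10.17 -0.09 -0.14]
y [-0.997  0.078 -0.   ] rotvec tool deg [ 1.7991e+02 -0.0000e+00  4.0000e-02]
 shift cm in target tool axes [10.17  0.09  0.15] in present axes [10.17 -0.09 -0.14]
top [('green', array([540. , 188.6]), array([ 576.1, -475. ]), array([26.5, 27.4]), 28.6), ('green', array([180.3, 161.6]), array([627.1, 167.8]), array([66.9, 78. ]), 79.7)]
scene [('green', array([474.9, 315.4]), array([701.3, 170.2]), array([63.5, 68.6]), 72.5), ('green', array([481.1, 289.4]), array([649.1, 184.8]), array([43.5, 52.9]), 53.6)]
```

View pics/z4.png

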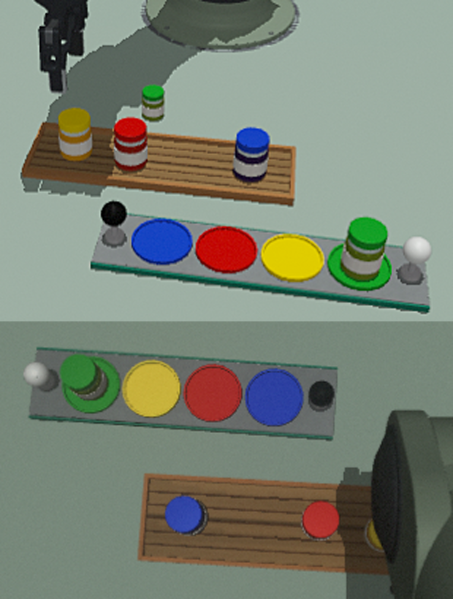

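Green stands well centred in its dish; in the scene view the lid and dish agree in y within about 1 mm. Next is yellow.

Call:
{"fn": "servo_tool", "kwargs": {
  "deltas": [
    [[1.5, 0, -0.15, 0, 0, 0, 1], [2.5, 0, 0, 0, 0, 0, 1], [2.5, 0, 0, 0, 0, 0, 1], [2, 0, 0, 0, 0, 0, 1], [1.2, 0, 0, 0, 0, 0, 1], [0.4, 0, 0, 0, 0, 0, 1], [0, 0, 0, 0, 0, 0, 0.2], [0, 0, 0, 0, 0, 0, -0.5], [0, 0, 0, 0, 0, 0, -1], [0, 0, 0, 0, 0, 0, -1]]
  ]
}}

```text
clock: 12.2
eef_pos: [0.4477, -0.1944, 0.0268]
eef_rot: [0.52, 0.479, -0.519, 0.48]
force: [-2.0, 1.5, 10.8]
opening: 0.0445
```

Call:
{"fn": "servo_tool", "kwargs": {
  "deltas": [
    [[0, 0, 0, 0, 0, 0, -1], [0, 0, 0, 0, 0, 0, -1], [0, 0, 0, 0, 0, 0, -1], [0, 0, 0, 0, 0, 0, -1], [0, 0, 0, 0, 0, 0, -1]]
  ]
}}

```text
clock: 12.7
eef_pos: [0.4478, -0.1944, 0.0268]
eef_rot: [0.52, 0.479, -0.519, 0.48]
force: [-2.5, 0.7, 10.9]
opening: 0.0445
```

Call:
{"fn": "servo_tool", "kwargs": {
  "deltas": [
    [[-0.5, 0, 0, 0, 0, 0, -1], [-1.5, 0, 0, 0, 0, 0, -1], [-2, 0, 0, 0, 0, 0, -1], [-2, 0, 0, 0, 0, 0, -1], [-1.5, 0, 0, 0, 0, 0, -1], [-1, 0, 0, 0, 0, 0, -1], [-0.5, 0, 0, 0, 0, 0, -1], [0, 0, 0, 0, 0, 0, -1]]
  ]
}}

```text
clock: 13.5
eef_pos: [0.4474, -0.1945, 0.1162]
eef_rot: [0.52, 0.479, -0.519, 0.48]
force: [0.2, 0.1, -1.6]
opening: 0.0448
```

```bash
python3 go.py 636 103.4 116
```

```text
t 13.5 tcp [ 0.4474 -0.1945  0.1162] F [ 0.2  0.1 -1.6] open 0.0448 q [ 0.6   0.5  -0.41  2.04  0.32  0.66 -0.09]
y [ 0.997 -0.078  0.   ] rotvec tool deg [-0.11  0.02 -0.04]
 shift cm in target tool axes [ 2.000e-02  1.649e+01 -3.116e+01] in present axes [ 2.000e-02  1.643e+01 -3.119e+01]
y [-0.997  0.078 -0.   ] rotvec tool deg [ 1.7989e+02 -6.0000e-02 -3.0000e-02]
 shift cm in target tool axes [ 2.000e-02 -1.649e+01  3.116e+01] in present axes [ 2.000e-02  1.643e+01 -3.119e+01]
```

Call:
{"fn": "servo_tool", "kwargs": {
  "deltas": [
    [[0, 0.6, -1.1, 0, 0, 0, -1], [0, 1.1, -2.1, 0, 0, 0, -1], [0, 1.2, -2.3, 0, 0, 0, -1], [0, 1.2, -2.3, 0, 0, 0, -1], [0, 1.2, -2.3, 0, 0, 0, -1], [0, 1.2, -2.3, 0, 0, 0, -1], [0, 1.2, -2.3, 0, 0, 0, -1], [0, 1.2, -2.3, 0, 0, 0, -1], [0, 1.2, -2.3, 0, 0, 0, -1], [0, 1.2, -2.3, 0, 0, 0, -1]]
  ]
}}

```text
clock: 14.5
eef_pos: [0.5773, 0.0142, 0.1149]
eef_rot: [-0.519, -0.48, 0.52, -0.48]
force: [-0.2, -0.1, -0.8]
opening: 0.0446
```

Call:
{"fn": "servo_tool", "kwargs": {
  "deltas": [
    [[0, 1.2, -2.3, 0, 0, 0, -1], [0, 1.2, -2.3, 0, 0, 0, -1], [0, 1.2, -2.3, 0, 0, 0, -1], [0, 1, -1.8, 0, 0, 0, -1], [0, 0.5, -0.9, 0, 0, 0, -1], [0, 0, 0, 0, 0, 0, -1], [0, 0, 0, 0, 0, 0, -1]]
  ]
}}

```text
clock: 15.2
eef_pos: [0.6349, 0.1032, 0.1152]
eef_rot: [-0.519, -0.48, 0.52, -0.48]
force: [-0.4, -0.9, -1.7]
opening: 0.0447
```

```bash
python3 snap.py 5; python3 go.py 636 103.4 36
```

```text
t 15.3 tcp [0.6351 0.1025 0.1156] F [ 0.3  0.  -2.2] open 0.0452 q [-0.    0.71 -0.39  1.63  0.33  0.87 -0.6 ]
y [ 0.997 -0.078  0.   ] rotvec tool deg [-0.16  0.04  0.02]
 shift cm in target tool axes [ 7.96  0.08 -0.09] in present axes [ 7.96  0.08 -0.1 ]
y [-0.997  0.078 -0.   ] rotvec tool deg [ 1.7984e+02  4.0000e-02 -7.0000e-02]
 shift cm in target tool axes [ 7.96 -0.08  0.09] in present axes [ 7.96  0.08 -0.1 ]
```

View pics/z5.png

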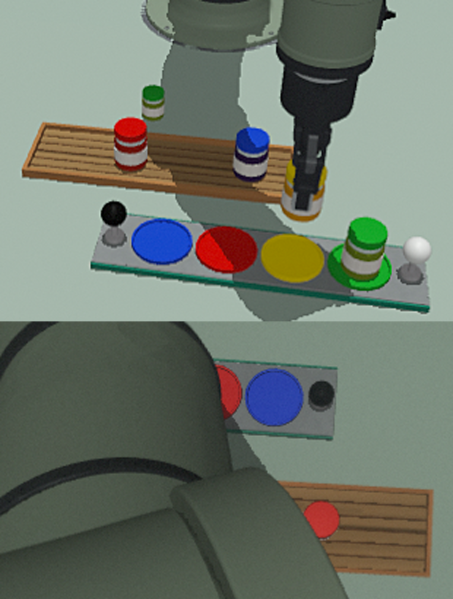

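The yellow jar hangs upright near the yellow dish, with no neighbour touched. I'm lowering it.

Call:
{"fn": "servo_tool", "kwargs": {
  "deltas": [
    [[1, 0.1, -0.1, 0, 0, 0, -1], [2, 0, 0, 0, 0, 0, -1], [2, 0, 0, 0, 0, 0, -1], [1.3, 0, 0, 0, 0, 0, -1], [0.7, 0, 0, 0, 0, 0, -1], [0.4, 0, 0, 0, 0, 0, -1], [0.2, 0, 0, 0, 0, 0, -1], [0.2, 0, 0, 0, 0, 0, -1], [0.1, 0, 0, 0, 0, 0, -1], [0, 0, 0, 0, 0, 0, -1]]
  ]
}}

```text
clock: 16.3
eef_pos: [0.6367, 0.1047, 0.037]
eef_rot: [0.52, 0.48, -0.519, 0.48]
force: [0.6, 0.8, -0.7]
opening: 0.0447
```

Call:
{"fn": "servo_tool", "kwargs": {
  "deltas": [
    [[0.1, 0, 0, 0, 0, 0, -1], [0, 0, 0, 0, 0, 0, -1]]
  ]
}}

```text
clock: 16.5
eef_pos: [0.6367, 0.1047, 0.0359]
eef_rot: [0.52, 0.48, -0.519, 0.48]
force: [-0.3, 0.4, -1.0]
opening: 0.0449
```

Call:
{"fn": "servo_tool", "kwargs": {
  "deltas": [
    [[0.1, 0, 0, 0, 0, 0, -1], [0, 0, 0, 0, 0, 0, -1]]
  ]
}}

```text
clock: 16.7
eef_pos: [0.6367, 0.1047, 0.0358]
eef_rot: [0.52, 0.48, -0.519, 0.48]
force: [-6.3, -1.4, 14.9]
opening: 0.0451
```

Call:
{"fn": "servo_tool", "kwargs": {
  "deltas": [
    [[-0.1, 0, 0, 0, 0, 0, -0.3], [0, 0, 0, 0, 0, 0, 0.2], [0, 0, 0, 0, 0, 0, 0.7], [0, 0, 0, 0, 0, 0, 1], [0, 0, 0, 0, 0, 0, 1], [0, 0, 0, 0, 0, 0, 1], [0, 0, 0, 0, 0, 0, 1]]
  ]
}}

```text
clock: 17.4
eef_pos: [0.6366, 0.1046, 0.0357]
eef_rot: [-0.519, -0.48, 0.519, -0.48]
force: [-0.0, 0.0, 0.6]
opening: 0.0854
```

Call:
{"fn": "servo_tool", "kwargs": {
  "deltas": [
    [[-0.5, 0, 0, 0, 0, 0, 1], [-1.5, 0, 0, 0, 0, 0, 1], [-2.5, 0, 0, 0, 0, 0, 1], [-2.5, 0, 0, 0, 0, 0, 1], [-2, 0, 0, 0, 0, 0, 1]]
  ]
}}

```text
clock: 17.9
eef_pos: [0.637, 0.1048, 0.1286]
eef_rot: [0.52, 0.479, -0.519, 0.48]
force: [0.7, 0.2, 0.6]
opening: 0.0852
```

```bash
python3 go.py 461 -113.1 130
```

```text
t 17.9 tcp [0.637  0.1048 0.1286] F [0.7 0.2 0.6] open 0.0852 q [ 0.    0.69 -0.39  1.61  0.32  0.9  -0.59]
y [ 0.997 -0.078  0.   ] rotvec tool deg [-0.09 -0.03 -0.1 ]
 shift cm in target tool axes [ -0.14 -15.86  23.09] in present axes [ -0.18 -15.82  23.12]
y [-0.997  0.078 -0.   ] rotvec tool deg [ 1.7991e+02 -1.5000e-01  5.0000e-02]
 shift cm in target tool axes [ -0.14  15.86 -23.09] in present axes [ -0.18 -15.82  23.12]
```

Call:
{"fn": "servo_tool", "kwargs": {
  "deltas": [
    [[-0.1, -0.7, 1.1, 0, 0, 0, 1], [0, -1.5, 2.2, 0, 0, 0, 1], [0, -1.5, 2.2, 0, 0, 0, 1], [0, -1.5, 2.2, 0, 0, 0, 1], [0, -1.5, 2.2, 0, 0, 0, 1], [0, -1.5, 2.2, 0, 0, 0, 1], [0, -1.5, 2.2, 0, 0, 0, 1], [0, -1.5, 2.2, 0, 0, 0, 1], [0, -1.5, 2.2, 0, 0, 0, 1], [0, -1.5, 2.2, 0, 0, 0, 1]]
  ]
}}

```text
clock: 18.9
eef_pos: [0.4773, -0.0935, 0.1272]
eef_rot: [-0.519, -0.48, 0.52, -0.48]
force: [1.1, -0.9, 1.2]
opening: 0.0857
```

Call:
{"fn": "servo_tool", "kwargs": {
  "deltas": [
    [[0, -1.1, 1.6, 0, 0, 0, 1], [0, -0.5, 0.6, 0, 0, 0, 1], [0, 0, 0, 0, 0, 0, 1], [0, 0, 0, 0, 0, 0, 1]]
  ]
}}

```text
clock: 19.3
eef_pos: [0.4614, -0.1124, 0.127]
eef_rot: [0.52, 0.48, -0.519, 0.48]
force: [1.0, 0.4, 0.6]
opening: 0.0855
```

```bash
python3 snap.py 6; python3 go.py 461 -113.1 25.5
python3 - <<'E'
import numpy as np
from h import *
for n,zz in (("top",.077),("scene",.077)):
    c=dict(np.load(f"pics/{n}6.npz"))
    print(n,[f for f in find(c,zz,100) if f[0] in("green","yellow") and f[2][0]>500])
E
```

```text
t 19.4 tcp [ 0.4614 -0.1122  0.1269] F [0.  0.  0.3] open 0.0853 q [ 0.44  0.47 -0.42  2.06  0.3   0.66 -0.26]
y [ 0.997 -0.078  0.   ] rotvec tool deg [-0.03 -0.02 -0.02]
 shift cm in target tool axes [10.14 -0.03  0.09] in present axes [10.14 -0.04  0.1 ]
y [-0.997  0.078 -0.   ] rotvec tool deg [ 1.7997e+02 -3.0000e-02  4.0000e-02]
 shift cm in target tool axes [10.14  0.03 -0.09] in present axes [10.14 -0.04  0.1 ]
top [('yellow', array([222.2, 164.4]), array([621.6,  92.9]), array([67.6, 75.9]), 78.7), ('green', array([540. , 188.6]), array([ 576.3, -475. ]), array([26.7, 27.2]), 28.6), ('green', array([180.3, 161.7]), array([627. , 167.8]), array([67., 78.]), 79.9)]
scene [('yellow', array([429.1, 309.4]), array([695.3,  97.2]), array([63.4, 69.1]), 72.5), ('yellow', array([434.7, 284.3]), array([644. , 107.7]), array([43.1, 53.5]), 54.2), ('yellow', array([615.7, 260.4]), array([551.4, 433.2]), array([32.5, 45.7]), 48.1), ('green', array([474.7, 315.3]), array([701.1, 170.2]), array([63.4, 68.7]), 72.5), ('green', array([481.1, 289.4]), array([649.1, 184.8]), array([43.5, 52.9]), 53.6)]
```

View pics/z6.png

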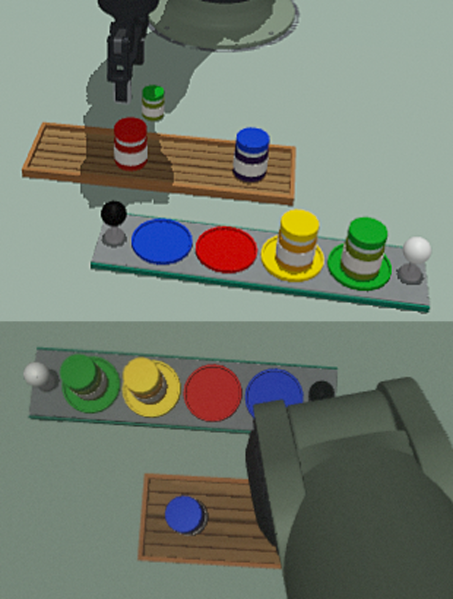

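Green and yellow stand centred in their dishes; yellow is about 1.6 mm off in y, well inside tolerance. Now red.

Call:
{"fn": "servo_tool", "kwargs": {
  "deltas": [
    [[1.5, 0, 0.1, 0, 0, 0, 1], [2.5, 0, 0, 0, 0, 0, 1], [2.5, 0, 0, 0, 0, 0, 1], [2, 0, 0, 0, 0, 0, 1], [1.2, 0, 0, 0, 0, 0, 1], [0.4, 0, 0, 0, 0, 0, 1], [0, 0, 0, 0, 0, 0, 0.2], [0, 0, 0, 0, 0, 0, -0.5], [0, 0, 0, 0, 0, 0, -1], [0, 0, 0, 0, 0, 0, -1]]
  ]
}}

```text
clock: 20.4
eef_pos: [0.4611, -0.1142, 0.0268]
eef_rot: [0.52, 0.479, -0.519, 0.48]
force: [-3.0, 1.2, 10.7]
opening: 0.0449
```

Call:
{"fn": "servo_tool", "kwargs": {
  "deltas": [
    [[0, 0, 0, 0, 0, 0, -1], [0, 0, 0, 0, 0, 0, -1], [0, 0, 0, 0, 0, 0, -1], [0, 0, 0, 0, 0, 0, -1], [0, 0, 0, 0, 0, 0, -1]]
  ]
}}

```text
clock: 20.9
eef_pos: [0.4611, -0.1142, 0.0267]
eef_rot: [0.52, 0.479, -0.519, 0.48]
force: [-3.1, 1.2, 9.2]
opening: 0.045
```

Call:
{"fn": "servo_tool", "kwargs": {
  "deltas": [
    [[-0.5, 0, 0, 0, 0, 0, -1], [-1.5, 0, 0, 0, 0, 0, -1], [-2, 0, 0, 0, 0, 0, -1], [-2, 0, 0, 0, 0, 0, -1], [-1.5, 0, 0, 0, 0, 0, -1], [-1, 0, 0, 0, 0, 0, -1], [-0.5, 0, 0, 0, 0, 0, -1], [0, 0, 0, 0, 0, 0, -1]]
  ]
}}

```text
clock: 21.7
eef_pos: [0.4609, -0.1143, 0.1162]
eef_rot: [0.52, 0.479, -0.519, 0.48]
force: [0.5, 0.2, -2.3]
opening: 0.0451
```

```bash
python3 go.py 629.6 23.3 116
```

```text
t 21.7 tcp [ 0.4609 -0.1143  0.1162] F [ 0.5  0.2 -2.3] open 0.0451 q [ 0.44  0.49 -0.41  2.07  0.32  0.64 -0.27]
y [ 0.997 -0.078  0.   ] rotvec tool deg [-0.11  0.01 -0.04]
 shift cm in target tool axes [  0.02  15.76 -15.02] in present axes [  0.03  15.73 -15.05]
y [-0.997  0.078 -0.   ] rotvec tool deg [ 1.7989e+02 -6.0000e-02 -2.0000e-02]
 shift cm in target tool axes [  0.02 -15.76  15.02] in present axes [  0.03  15.73 -15.05]
```

Call:
{"fn": "servo_tool", "kwargs": {
  "deltas": [
    [[0, 0.8, -0.8, 0, 0, 0, -1], [0, 1.7, -1.6, 0, 0, 0, -1], [0, 1.7, -1.6, 0, 0, 0, -1], [0, 1.7, -1.6, 0, 0, 0, -1], [0, 1.7, -1.6, 0, 0, 0, -1], [0, 1.7, -1.6, 0, 0, 0, -1], [0, 1.7, -1.6, 0, 0, 0, -1], [0, 1.7, -1.6, 0, 0, 0, -1], [0, 1.7, -1.6, 0, 0, 0, -1], [0, 0.9, -0.9, 0, 0, 0, -1]]
  ]
}}

```text
clock: 22.7
eef_pos: [0.6257, 0.0207, 0.1148]
eef_rot: [0.519, 0.481, -0.519, 0.48]
force: [-1.3, -0.1, -1.7]
opening: 0.0446
```

Call:
{"fn": "servo_tool", "kwargs": {
  "deltas": [
    [[0, 0.4, -0.4, 0, 0, 0, -1], [0, 0, 0, 0, 0, 0, -1], [0, 0, 0, 0, 0, 0, -1], [0, 0, 0, 0, 0, 0, -1]]
  ]
}}

```text
clock: 23.1
eef_pos: [0.6286, 0.0211, 0.1159]
eef_rot: [-0.519, -0.479, 0.52, -0.48]
force: [0.1, -0.1, -2.2]
opening: 0.0451
```

```bash
python3 snap.py 7; python3 go.py 629.6 22.5 36
```

```text
t 23.2 tcp [0.6288 0.0213 0.116 ] F [-0.5  0.2 -0.9] open 0.0452 q [ 0.13  0.69 -0.39  1.67  0.33  0.85 -0.48]
y [ 0.997 -0.078  0.   ] rotvec tool deg [-0.14  0.02 -0.  ]
 shift cm in target tool axes [ 8.    0.07 -0.12] in present axes [ 8.    0.07 -0.12]
y [-0.997  0.078 -0.   ] rotvec tool deg [ 1.7986e+02 -0.0000e+00 -3.0000e-02]
 shift cm in target tool axes [ 8.   -0.07  0.12] in present axes [ 8.    0.07 -0.12]
```

View pics/z7.png

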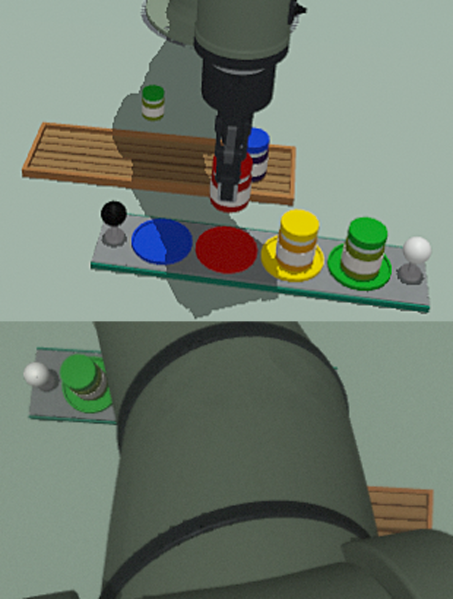

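The red jar hangs upright over the red dish. I'm lowering it.

Call:
{"fn": "servo_tool", "kwargs": {
  "deltas": [
    [[1, 0.1, -0.1, 0, 0, 0, -1], [2, 0, 0, 0, 0, 0, -1], [2, 0, 0, 0, 0, 0, -1], [1.3, 0, 0, 0, 0, 0, -1], [0.7, 0, 0, 0, 0, 0, -1], [0.4, 0, 0, 0, 0, 0, -1], [0.2, 0, 0, 0, 0, 0, -1], [0.2, 0, 0, 0, 0, 0, -1], [0.1, 0, 0, 0, 0, 0, -1], [0, 0, 0, 0, 0, 0, -1]]
  ]
}}

```text
clock: 24.2
eef_pos: [0.6302, 0.0229, 0.0371]
eef_rot: [0.52, 0.48, -0.519, 0.48]
force: [0.3, 0.1, -2.1]
opening: 0.0451
```

Call:
{"fn": "servo_tool", "kwargs": {
  "deltas": [
    [[0.1, 0, 0, 0, 0, 0, -1], [0, 0, 0, 0, 0, 0, -1]]
  ]
}}

```text
clock: 24.4
eef_pos: [0.6302, 0.0229, 0.0359]
eef_rot: [0.52, 0.48, -0.519, 0.48]
force: [-1.1, -0.5, -2.2]
opening: 0.0449
```

Call:
{"fn": "servo_tool", "kwargs": {
  "deltas": [
    [[0.1, 0, 0, 0, 0, 0, -1], [0, 0, 0, 0, 0, 0, -1]]
  ]
}}

```text
clock: 24.6
eef_pos: [0.6302, 0.0229, 0.0358]
eef_rot: [0.519, 0.48, -0.519, 0.48]
force: [-6.7, -0.2, 15.6]
opening: 0.0447
```

Call:
{"fn": "servo_tool", "kwargs": {
  "deltas": [
    [[-0.1, 0, 0, 0, 0, 0, -0.3], [0, 0, 0, 0, 0, 0, 0.2], [0, 0, 0, 0, 0, 0, 0.7], [0, 0, 0, 0, 0, 0, 1], [0, 0, 0, 0, 0, 0, 1], [0, 0, 0, 0, 0, 0, 1], [0, 0, 0, 0, 0, 0, 1]]
  ]
}}

```text
clock: 25.3
eef_pos: [0.6301, 0.0229, 0.0358]
eef_rot: [-0.519, -0.48, 0.519, -0.48]
force: [0.6, -0.5, 0.4]
opening: 0.0854
```

Call:
{"fn": "servo_tool", "kwargs": {
  "deltas": [
    [[-0.5, 0, 0, 0, 0, 0, 1], [-1.5, 0, 0, 0, 0, 0, 1], [-2.5, 0, 0, 0, 0, 0, 1], [-2.5, 0, 0, 0, 0, 0, 1], [-2, 0, 0, 0, 0, 0, 1]]
  ]
}}

```text
clock: 25.8
eef_pos: [0.6305, 0.023, 0.1286]
eef_rot: [0.52, 0.479, -0.519, 0.48]
force: [0.2, -0.3, -0.4]
opening: 0.0857
```

```bash
python3 go.py 468 52 130
```

```text
t 25.8 tcp [0.6305 0.023  0.1286] F [ 0.2 -0.3 -0.4] open 0.0857 q [ 0.13  0.67 -0.4   1.66  0.32  0.88 -0.47]
y [ 0.997 -0.078  0.   ] rotvec tool deg [-0.09 -0.02 -0.1 ]
 shift cm in target tool axes [ -0.14 -16.43  -1.63] in present axes [ -0.17 -16.43  -1.6 ]
y [-0.997  0.078 -0.   ] rotvec tool deg [ 1.7991e+02 -1.6000e-01  3.0000e-02]
 shift cm in target tool axes [-0.14 16.43  1.63] in present axes [ -0.17 -16.43  -1.6 ]
```

Call:
{"fn": "servo_tool", "kwargs": {
  "deltas": [
    [[0, -1, -0.2, 0, 0, 0, 1], [0, -2, -0.2, 0, 0, 0, 1], [0, -2.5, -0.2, 0, 0, 0, 1], [0, -2.5, -0.2, 0, 0, 0, 1], [0, -2.5, -0.2, 0, 0, 0, 1], [0, -2.5, -0.2, 0, 0, 0, 1], [0, -2, -0.2, 0, 0, 0, 1], [0, -1.4, -0.2, 0, 0, 0, 1], [0, 0, 0, 0, 0, 0, 1], [0, 0, 0, 0, 0, 0, 1]]
  ]
}}

```text
clock: 26.8
eef_pos: [0.4683, 0.0518, 0.1263]
eef_rot: [0.52, 0.48, -0.519, 0.48]
force: [1.1, 0.4, 0.3]
opening: 0.0855
```

```bash
python3 snap.py 8; python3 go.py 468 52 25.5
python3 - <<'E'
import numpy as np
from h import *
for n,zz in (("scene",.077),("top",.068)):
    c=dict(np.load(f"pics/{n}8.npz"))
    print(n,[f for f in find(c,zz,100) if f[0] in("red","blue") and f[2][0]>400])
E
```

```text
t 26.9 tcp [0.4685 0.0518 0.126 ] F [-0.4  0.4 -0.6] open 0.0858 q [ 0.1   0.47 -0.43  2.07  0.31  0.66 -0.62]
y [ 0.997 -0.078  0.   ] rotvec tool deg [-0.11 -0.01 -0.03]
 shift cm in target tool axes [10.05 -0.06 -0.02] in present axes [10.05 -0.06 -0.02]
y [-0.997  0.078 -0.   ] rotvec tool deg [ 1.7989e+02 -5.0000e-02  2.0000e-02]
 shift cm in target tool axes [10.05  0.06  0.02] in present axes [10.05 -0.06 -0.02]
scene [('red', array([383.8, 303.7]), array([689.8,  23.9]), array([62.4, 69.4]), 71.4), ('red', array([386.7, 278.1]), array([636.8,  26.7]), array([43.5, 52.4]), 53.6), ('blue', array([340.2, 294.8]), array([684.6, -49. ]), array([68.1, 71. ]), 72.8), ('blue', array([402.5, 225.9]), array([487.8,  54.3]), array([41.9, 53.1]), 54.3)]
top [('red', array([264.8, 167.9]), array([617.1,  18. ]), array([68.3, 72.7]), 75.4), ('blue', array([307. , 171.5]), array([610.3, -57.7]), array([69.2, 69.8]), 71.6)]
```

View pics/z8.png

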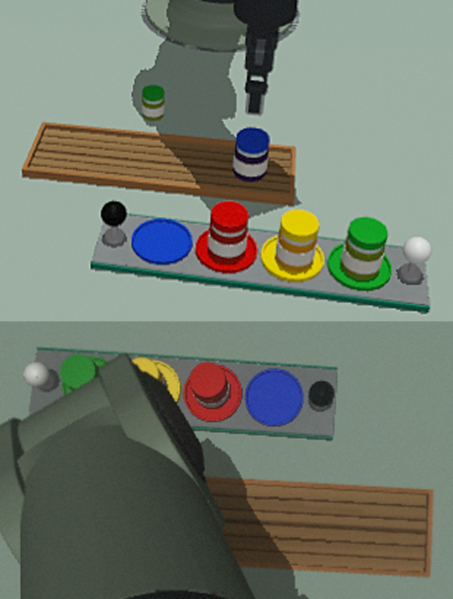

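Red stands centred (lid y 26.7 against dish 26.3 in the scene view). Blue is the last one left.

Call:
{"fn": "servo_tool", "kwargs": {
  "deltas": [
    [[1.5, 0, 0, 0, 0, 0, 1], [2.5, 0, 0, 0, 0, 0, 1], [2.5, 0, 0, 0, 0, 0, 1], [2, 0, 0, 0, 0, 0, 1], [1.1, 0, 0, 0, 0, 0, 1], [0.4, 0, 0, 0, 0, 0, 1], [0, 0, 0, 0, 0, 0, 0.2], [0, 0, 0, 0, 0, 0, -0.5], [0, 0, 0, 0, 0, 0, -1], [0, 0, 0, 0, 0, 0, -1]]
  ]
}}

```text
clock: 27.9
eef_pos: [0.4684, 0.0518, 0.0268]
eef_rot: [0.52, 0.479, -0.519, 0.48]
force: [-1.7, -0.7, 9.9]
opening: 0.0447
```

Call:
{"fn": "servo_tool", "kwargs": {
  "deltas": [
    [[0, 0, 0, 0, 0, 0, -1], [0, 0, 0, 0, 0, 0, -1], [0, 0, 0, 0, 0, 0, -1], [0, 0, 0, 0, 0, 0, -1], [0, 0, 0, 0, 0, 0, -1]]
  ]
}}

```text
clock: 28.4
eef_pos: [0.4683, 0.0518, 0.0268]
eef_rot: [0.52, 0.479, -0.519, 0.48]
force: [-2.4, -0.4, 9.4]
opening: 0.0448
```

Call:
{"fn": "servo_tool", "kwargs": {
  "deltas": [
    [[-0.5, 0, 0, 0, 0, 0, -1], [-1.5, 0, 0, 0, 0, 0, -1], [-2, 0, 0, 0, 0, 0, -1], [-2, 0, 0, 0, 0, 0, -1], [-1.5, 0, 0, 0, 0, 0, -1], [-1, 0, 0, 0, 0, 0, -1], [-0.5, 0, 0, 0, 0, 0, -1], [0, 0, 0, 0, 0, 0, -1]]
  ]
}}

```text
clock: 29.2
eef_pos: [0.4681, 0.0518, 0.1162]
eef_rot: [0.52, 0.48, -0.519, 0.48]
force: [0.3, -0.3, -2.1]
opening: 0.0449
```

```bash
python3 go.py 623.4 -56.8 116
```

```text
t 29.2 tcp [0.4681 0.0518 0.1162] F [ 0.3 -0.3 -2.1] open 0.0449 q [ 0.09  0.48 -0.43  2.08  0.33  0.64 -0.63]
y [ 0.997 -0.078  0.   ] rotvec tool deg [-0.1  -0.   -0.04]
 shift cm in target tool axes [ 0.02 16.33  9.62] in present axes [ 0.03 16.35  9.59]
y [-0.997  0.078 -0.   ] rotvec tool deg [ 1.799e+02 -7.000e-02  0.000e+00]
 shift cm in target tool axes [  0.02 -16.33  -9.62] in present axes [ 0.03 16.35  9.59]
```

Call:
{"fn": "servo_tool", "kwargs": {
  "deltas": [
    [[0, 0.8, 0.5, 0, 0, 0, -1], [0, 1.7, 1, 0, 0, 0, -1], [0, 1.7, 1, 0, 0, 0, -1], [0, 1.7, 1, 0, 0, 0, -1], [0, 1.7, 1, 0, 0, 0, -1], [0, 1.7, 1, 0, 0, 0, -1], [0, 1.7, 1, 0, 0, 0, -1], [0, 1.7, 1, 0, 0, 0, -1], [0, 1.7, 1, 0, 0, 0, -1], [0, 1.2, 0.7, 0, 0, 0, -1]]
  ]
}}

```text
clock: 30.2
eef_pos: [0.6169, -0.0538, 0.1145]
eef_rot: [-0.519, -0.48, 0.52, -0.479]
force: [0.4, 0.5, -1.3]
opening: 0.0449
```

Call:
{"fn": "servo_tool", "kwargs": {
  "deltas": [
    [[0, 0.7, 0.4, 0, 0, 0, -1], [0, 0, 0, 0, 0, 0, -1], [0, 0, 0, 0, 0, 0, -1], [0, 0, 0, 0, 0, 0, -1]]
  ]
}}

```text
clock: 30.6
eef_pos: [0.6223, -0.0562, 0.1157]
eef_rot: [-0.519, -0.48, 0.519, -0.48]
force: [-0.5, -0.4, -1.5]
opening: 0.0451
```

```bash
python3 snap.py 9; python3 go.py 623.4 -56.8 36
```

```text
t 30.7 tcp [ 0.6225 -0.0563  0.1159] F [ 0.1  0.2 -2.6] open 0.0447 q [ 0.26  0.68 -0.4   1.68  0.33  0.85 -0.36]
y [ 0.997 -0.078  0.   ] rotvec tool deg [-0.06 -0.    0.01]
 shift cm in target tool axes [7.99 0.1  0.04] in present axes [7.99 0.1  0.04]
y [-0.997  0.078 -0.   ] rotvec tool deg [1.7994e+02 1.0000e-02 0.0000e+00]
 shift cm in target tool axes [ 7.99 -0.1  -0.04] in present axes [7.99 0.1  0.04]
```

View pics/z9.png

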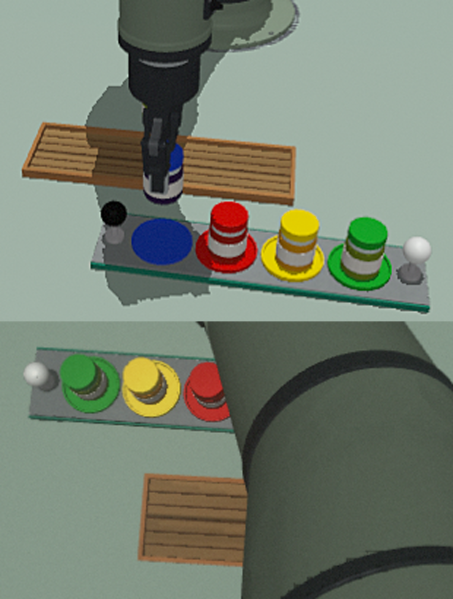

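The blue jar hangs upright over its dish, and the other three still stand. I'm lowering it.

Call:
{"fn": "servo_tool", "kwargs": {
  "deltas": [
    [[1, 0.1, 0, 0, 0, 0, -1], [2, 0, 0, 0, 0, 0, -1], [2, 0, 0, 0, 0, 0, -1], [1.3, 0, 0, 0, 0, 0, -1], [0.7, 0, 0, 0, 0, 0, -1], [0.4, 0, 0, 0, 0, 0, -1], [0.2, 0, 0, 0, 0, 0, -1], [0.2, 0, 0, 0, 0, 0, -1], [0.1, 0, 0, 0, 0, 0, -1], [0, 0, 0, 0, 0, 0, -1]]
  ]
}}

```text
clock: 31.7
eef_pos: [0.6239, -0.0569, 0.037]
eef_rot: [0.52, 0.48, -0.519, 0.48]
force: [0.2, -0.9, -2.7]
opening: 0.0447
```

Call:
{"fn": "servo_tool", "kwargs": {
  "deltas": [
    [[0.1, 0, 0, 0, 0, 0, -1], [0, 0, 0, 0, 0, 0, -1]]
  ]
}}

```text
clock: 31.9
eef_pos: [0.6239, -0.0568, 0.0359]
eef_rot: [0.52, 0.48, -0.519, 0.48]
force: [-0.4, 0.4, -2.2]
opening: 0.0448
```

Call:
{"fn": "servo_tool", "kwargs": {
  "deltas": [
    [[0.1, 0, 0, 0, 0, 0, -1], [0, 0, 0, 0, 0, 0, -1]]
  ]
}}

```text
clock: 32.1
eef_pos: [0.6239, -0.0568, 0.0358]
eef_rot: [0.519, 0.48, -0.519, 0.48]
force: [-6.8, -0.9, 15.9]
opening: 0.0446
```

Call:
{"fn": "servo_tool", "kwargs": {
  "deltas": [
    [[-0.1, 0, 0, 0, 0, 0, -0.3], [0, 0, 0, 0, 0, 0, 0.2], [0, 0, 0, 0, 0, 0, 0.7], [0, 0, 0, 0, 0, 0, 1], [0, 0, 0, 0, 0, 0, 1], [0, 0, 0, 0, 0, 0, 1], [0, 0, 0, 0, 0, 0, 1]]
  ]
}}

```text
clock: 32.8
eef_pos: [0.6238, -0.0568, 0.0358]
eef_rot: [0.519, 0.48, -0.519, 0.48]
force: [-0.3, -0.6, -0.1]
opening: 0.0852
```

Call:
{"fn": "servo_tool", "kwargs": {
  "deltas": [
    [[-0.5, 0, 0, 0, 0, 0, 1], [-1.5, 0, 0, 0, 0, 0, 1], [-2.5, 0, 0, 0, 0, 0, 1], [-2.5, 0, 0, 0, 0, 0, 1], [-2.5, 0, 0, 0, 0, 0, 1], [-2.5, 0, 0, 0, 0, 0, 1], [-1, -1, 0, 0, 0, 0, 1], [0, -2.5, 0, 0, 0, 0, 1], [0, -2.5, 0, 0, 0, 0, 1], [0, -2.5, 0, 0, 0, 0, 1]]
  ]
}}

```text
clock: 33.8
eef_pos: [0.5373, -0.05, 0.1661]
eef_rot: [-0.519, -0.48, 0.52, -0.48]
force: [0.9, -0.4, 0.2]
opening: 0.0855
```

Call:
{"fn": "servo_tool", "kwargs": {
  "deltas": [
    [[0, -2.5, 0.5, 0, 0, 0, 1], [0, -2.5, 2, 0, 0, 0, 1], [0, -1.5, 2.5, 0, 0, 0, 1], [0, 0, 2.5, 0, 0, 0, 1], [0, 0, 2.5, 0, 0, 0, 1], [0, 0, 2.5, 0, 0, 0, 1], [0, 0, 2, 0, 0, 0, 1], [0, 0, 1, 0, 0, 0, 1], [0, 0, 0, 0, 0, 0, 1], [0, 0, 0, 0, 0, 0, 1]]
  ]
}}

```text
clock: 34.8
eef_pos: [0.4619, -0.1985, 0.1659]
eef_rot: [0.519, 0.48, -0.519, 0.48]
force: [0.4, 0.3, -0.4]
opening: 0.0854
```

```bash
python3 snap.py 10; python3 go.py
python3 - <<'E'
import numpy as np
from h import *
for n in("top","scene"):
  c=dict(np.load(f"pics/{n}10.npz"))
  for zz in(.077,.019):
    print(n,zz)
    for f in find(c,zz,100):
      if f[2][0]>550 and abs(f[2][1])<300: print(*f)
E
```

```text
t 34.9 tcp [ 0.4621 -0.1983  0.1659] F [-0.3  0.1 -0.1] open 0.0851 q [ 0.62  0.45 -0.43  1.97  0.26  0.78 -0.04]
y [ 0.997 -0.078  0.   ] rotvec tool deg [-0.01 -0.02 -0.01]
y [-0.997  0.078 -0.   ] rotvec tool deg [ 1.7999e+02 -1.0000e-02  3.0000e-02]
top 0.077
red [264.8 167.9] [614.7  17. ] [67.6 72. ] 74.6
yellow [222.2 164.4] [621.7  93. ] [67.6 76. ] 78.7
green [180.3 161.7] [627.  167.8] [67.  78.3] 80.1
blue [307.  171.3] [608.5 -57.9] [68.2 70.3] 72.4
top 0.019
red [264.8 167.9] [629.7  23.2] [72.1 76.8] 79.6
yellow [222.2 164.4] [637.1 104.3] [72.1 81.1] 84.0
green [180.3 161.7] [642.8 184.1] [71.5 83.5] 85.5
blue [307.  171.3] [623.  -56.7] [72.8 75. ] 77.2
scene 0.077
red [383.8 303.6] [689.9  23.9] [62.4 69.4] 71.4
red [386.5 278.3] [637.1  26.6] [43.4 51.9] 53.3
yellow [429.  309.3] [695.4  97.3] [63.5 69. ] 72.5
yellow [434.7 284.2] [644.  107.7] [43.  53.5] 54.2
green [474.8 315.4] [701.2 170.2] [63.6 68.8] 72.5
green [481.1 289.4] [649.2 184.7] [43.5 52.7] 53.3
blue [340.1 298.2] [684.2 -49.1] [63.4 68. ] 72.4
blue [340.3 272.7] [630.8 -53.2] [43.7 52.8] 54.5
scene 0.019
red [383.8 303.6] [632.1  26.4] [68.  75.6] 77.7
red [386.5 278.3] [574.6  29.3] [47.2 56.5] 58.0
yellow [429.  309.3] [638.  106.2] [69.1 75.1] 78.9
yellow [434.7 284.2] [582.1 117.6] [46.8 58.2] 59.0
green [474.8 315.4] [644.4 185.6] [69.2 74.8] 78.9
green [481.1 289.4] [587.8 201.5] [47.4 57.4] 58.0
blue [340.1 298.2] [625.9 -53. ] [69. 74.] 78.8
blue [340.3 272.7] [567.8 -57.5] [47.6 57.5] 59.4
```

View pics/z10.png

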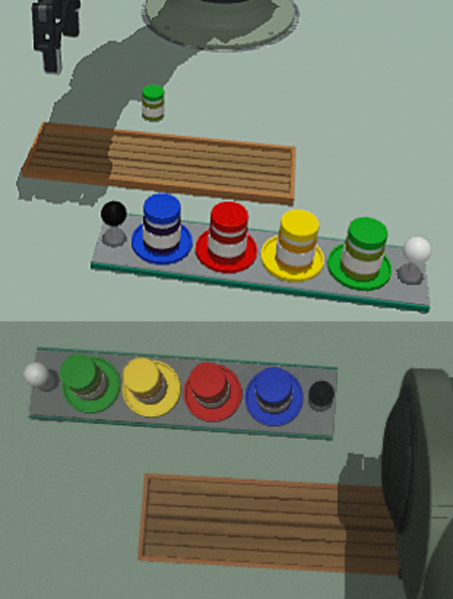

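All four jars stand upright and centred, the gripper is open and clear, and the decoy jar hasn't moved. I'm handing in.

```bash
python3 -c "
from cell import env
print(env.sign_off())"
```

```text
the job is handed in; nothing more can be done
None
```

All four jars now stand upright in the dishes of their own lid colours, and I handed the job in at about 35 s of the 112 s allowed. I filled the row from the white knob: green, yellow, red, then blue. Each jar was lowered until it touched the dish (11–16 N), released, and the gripper backed straight up.

**Last checks:** in the final scene image each lid's centre is within about 2 mm of its dish's centre along the row. Across the row, lids and dishes are consistent to a few mm after allowing for the visible lid side. The gripper is fully open and clear, with no force on the tool. I never went near the oil bottle: its cap stayed on the same top-camera pixel in every check up to the second jar, but I did not measure it at the end. The small green decoy jar looks unmoved.

**Disagreement:** the scene camera read y about 4 mm high compared with the arm and the top camera. I used the top camera's positions instead. No check failed.

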